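# Eject a scraper and lay both scrapers head-up in the sloped tray

## Robot

A 6-joint arm with a two-finger parallel gripper is mounted at the origin on the work surface. World frame = base frame: x ahead of the robot, y to its left, z up, the work surface at z = 0. Lengths are in m, angles in rad, forces in N, time in s.
With the tool pointing down it reaches from about 0.425 to 1.125 m from the base axis. Payload 14.9 kg.
Tool frame: the origin (TCP) lies between the finger pads; the fingertips stand 19 mm ahead of it and the grasp point (between the pads) is the TCP; z points along the fingers, y is the line along which they close (so a half turn about z gives the same grasp; the last joint's range is limited). The gripper opens to 91 mm and grips with 3 to 60 N. Pads are 32 mm wide; open, the fingers measure 118 mm over their backs; the gripper's body (76 mm by 178 mm) begins 60 mm behind the grasp point.
Start: joints at [1.179, 0.379, 1.734, -0, 1.028, -0.033], TCP at [0.246, 0.655, 0.233] pointing down, gripper open.
Joint ranges: [-2.77, 2.77], [-0.74, 2.19], [0, 2.66], [-1.06, 4.2], [0.31, 2.87], [-3.08, 3.08]. Speed limits (rad/s): [1.89, 1.89, 2.39, 3.14, 3.14, 3.14].

## Interface

Orientations are given as a unit quaternion [w, x, y, z].
In Python, from plant import r, eyes, job_done gives the robot as it stands. The module is installed in compiled form; this text tells all that it offers.
- The arm moves only by the tool carry_out, never from a script. Its argument "commands" is text: rows parted by semicolons, each of 7 numbers parted by spaces: the opening, from 0 (shut) to 1 (fully open), then the shift along the tool's x, y, z in mm, then the turn, a rotation vector about the tool's x, y, z in rad. In form: claw tx ty tz rx ry rz; .... A call has 1 to 12 rows; each row shifts and turns the commanded pose from where the row before left it, along the tool's axes as they then stand; what a row does not reach is not made up. A row lasts 1/8 s, in which the tool goes at most 62.5 mm and 10.7 degrees, less where a joint would pass 70% of its speed; a pose out of reach is approached as far as the arm can. A call with a gripper value outside its range is refused whole. The fingers move at their own pace and stop on an object; "squeeze" is the grip in N (left out, the last holds). Time passes only in rows, so rows that do not move let the fingers close. It gives the time, the measured TCP pose, the force, the opening and the grip force at its end, in the units of the state.
- r.get_state(): the state, without advancing time (a new reading comes with each control period).
- eyes.get_image(name): name is "scene" or "top" or "wrist"; returns a dict with "frame" (400x640x3 uint8, red, green, blue), "range_z" (400x640 float32, m along the optical axis (not along the pixel's ray), 0 where there is no reading), "mtx" (3x3 intrinsics, pixels), "R" (3x3) and "t" (3): a world point X has camera coordinates R X + t; the wrist camera has in their place "tool_from_camera" (4x4, takes a point from camera to tool coordinates, whose origin is the TCP and whose axes are the flange's). Camera axes: x right, y down, z forward; pixel columns grow to the right and rows downward; lengths in m; the calibration is good to about 2 mm. A picture is of the moment at which its call begins: read the wrist's pose just before it.
- job_done(): hands the job in; it is judged then, once.
Trained networks look in the newest picture that a camera, given by its name, has taken for a name from the list of things; names that differ only in an ending like _2 or _b are one class to them, and where a whole thing is asked for, a point or a joint stands for the part that bears it (a point fixed in the world has none). Each returns a list of dicts, best first, with "score" (0 to 1); they miss things now and then, are a little off and sometimes report something else, mostly with a low value. They report only what shows in the picture. A call takes as long as a camera call. They do not tell look-alikes from the thing itself.
- eyes.regions_of(camera, label): "mask" (400x640 bool, what is visible of it).
- eyes.place_of(camera, label): "at" ([x, y, z] in m, in world coordinates, good to about 4 mm: a listed point, or the origin of a listed thing).
The state is a dict: "time": time; "qpos": joint angles; "dq": joint speeds; "joint_efforts": joint torques, N m; "eef_pos": TCP position; "ee_rot": TCP orientation; "wrist_force": force on the tool from outside, world axes, zero at the start; "wrist_torque": the same for the moment, N m; "width": opening from 0.0 (shut) to 1.0 (fully open); "gripper_force": force on a finger pad.
Only numpy, scipy, OpenCV 4.12 (cv2) and the standard library are available. Lean on these libraries where they do the work, as an engineer would, in place of code of your own. Each camera call takes 0.05 s, during which the arm holds its last target. There are 200 camera calls.

## Task

Push the yellow ejector slide fully home so that the teal scraper comes out of its sleeve, and let the slide spring back. Lay the teal and the coral scraper in the sloped tray, one in each lane (either one), both the same way round: flat side down, head uphill between its guides, handle end just above the bottom lip. Lay them down without dropping them, and leave the jar, dispenser and bowl where they stand.

Things in the scene. Friction and masses are not known exactly. Their poses are not given: they have to be found in the camera images.
- teal: Teal scraper, rigid, 160 mm long, 90 g: handle 100 long, 22 wide, 18 mm high, then a flat head 60 long, 50 wide, 8 mm thick; flat underside. Origin: on the underside, mid-length (near the centre of mass; the head begins 20 mm ahead). x to the head end, z up when flat side down. At the start inside the sleeve, on the worktop, handle end towards the mouth.
- teal_heel (a point): Middle of the teal scraper's underside edge at the handle end (80 mm from the origin along -x).
- teal_tip (a point): Middle of the teal scraper's underside edge at the head end (80 mm from the origin along +x).
- coral: Coral red scraper, rigid, 160 mm long, 90 g: handle 100 long, 22 wide, 18 mm high, then a flat head 60 long, 50 wide, 8 mm thick; flat underside. Origin: on the underside, mid-length (near the centre of mass; the head begins 20 mm ahead). x to the head end, z up when flat side down. At the start flat on the worktop, pointing any way.
- coral_heel (a point): Middle of the coral scraper's underside edge at the handle end (80 mm from the origin along -x).
- coral_tip (a point): Middle of the coral scraper's underside edge at the head end (80 mm from the origin along +x).
- board: Fixed wooden sloped utensil tray: board 186 mm along the slope, 216 mm wide, rising 30 degrees away from the robot, edges 16 and 108 mm above the worktop. Origin: middle of its upper surface, 62 mm above the worktop; x straight uphill, y to the left seen from the robot, z square off the surface. Dark lip 14 mm high at the bottom edge. Two lanes run uphill, at y = +52 and -52 mm.
- lane_left_low (a point): Left lane (board y = +52 mm), on the slope's surface 4 mm uphill of the bottom lip: where the handle end of a laid scraper belongs. Axes as board. Handle guides: two dark blocks 6 mm thick, 10 mm high, 32 mm apart (clear), from 6 to 22 mm uphill of this point.
- lane_left_high (a point): Left lane, on the slope's surface 160 mm uphill of the low point: where the head end of a laid scraper belongs. Axes as board. Head guides: two dark blocks 6 mm thick, 12 mm high, 58 mm apart (clear), from 5 to 35 mm downhill of this point. Between handle and head guides the board is bare: room for fingers.
- lane_right_low (a point): Right lane (board y = -52 mm), on the slope's surface 4 mm uphill of the bottom lip: where the handle end of a laid scraper belongs. Axes as board. Handle guides: two dark blocks 6 mm thick, 10 mm high, 32 mm apart (clear), from 6 to 22 mm uphill of this point.
- lane_right_high (a point): Right lane, on the slope's surface 160 mm uphill of the low point: where the head end of a laid scraper belongs. Axes as board. Head guides: two dark blocks 6 mm thick, 12 mm high, 58 mm apart (clear), from 5 to 35 mm downhill of this point. Between handle and head guides the board is bare: room for fingers.
- sleeve: Fixed white storage sleeve, clear roof, no floor: 184 mm long, 68 wide, 30 high (inside 56 wide, 26 high). Origin: centre of its underside on the worktop. Open mouth at x = -92 mm, facing roughly the robot; closed at the rear (+x). z up. A slot in the roof carries the yellow ejector.
- ejector (a joint): Spring slide of the sleeve: 0 m at rest to 0.090 m fully pushed towards the mouth (sleeve -x). About 2 N at the start, 5 N at the end, plus 1.5 N at 100 mm/s; springs back when let go. It pushes the teal scraper: at full travel some 80 mm of handle stand out of the mouth, on the worktop, and stay out.
- ejector_tab (a point): Middle of the top of the ejector's upright yellow tab, 69 mm above the worktop; axes as sleeve. Tab: 36 mm wide across the sleeve, 8 mm thick along it, 34 mm high above a strap (12 mm wide, top 35 mm above the worktop) that runs 59 mm rearward. At rest 25 mm behind the sleeve's centre. Push it on its rear (+x) face, or pinch it.
- jam_jar: Bystander: closed glass jam jar, 68 mm across, 100 mm high. Origin: centre of its underside.
- dispenser: Bystander: brushed aluminium press-button soap dispenser, 66 mm across, 165 mm high with a spout. Origin: centre of its underside.
- bowl: Bystander: white ceramic bowl, 130 mm across, 55 mm high. Origin: centre of its underside.
Not all that is in view belongs to the job. Leave any green look-alike of the coral alone.

How it is judged:
By the outcome, as a careful person would: the job done as asked, in the order asked, and still so for the second after the job is handed in, with the robot touching nothing.
It also fails if it takes over 72 s, if anything falls off the work surface, if the arm or the gripper's body presses on something with over 40 N, if the wrist force passes 120 N, or if a joint passes its speed limit or range.

## Working session

There is one attempt and no reset: what is moved stays moved. The work goes in short steps, Python scripts to look and compute and a tool call to move; the robot and the scene stay as the last step left them, time stands still between calls to the robot, and variables do not carry over. Pictures are saved under pics/ and viewed, at most 10 in all, crops included, and the job is handed in when it is done.

Besides the shell and the picture viewer there is one more tool, called after "Emit:" as a command line: name --argument value ..., lists and objects as JSON in quotes. carry_out: Moves the arm, as the interface text tells. Its arguments: {"type":"object","properties":{"commands":{"type":"string"},"squeeze":{"type":"number"}},"required":["commands"]}

```bash
mkdir -p pics; cat > h.py <<'E'
import numpy as np, cv2
from scipy.spatial.transform import Rotation as Ro
from plant import r, eyes, job_done
def cam(n):
    s=r.get_state(); im=eyes.get_image(n)
    if n=='wrist':
        T=np.eye(4); q=s['ee_rot']; T[:3,:3]=Ro.from_quat(np.r_[q[1:],q[0]]).as_matrix(); T[:3,3]=s['eef_pos']
        W=T@im['tool_from_camera']
    else:
        W=np.eye(4); W[:3,:3]=im['R'].T; W[:3,3]=-im['R'].T@im['t']
    im['W']=W; return im
def cloud(im):
    z=im['range_z']; v,u=np.mgrid[:400,:640]; K=im['mtx']
    P=np.stack([(u-K[0,2])/K[0,0]*z,(v-K[1,2])/K[1,1]*z,z],-1)
    P=P@im['W'][:3,:3].T+im['W'][:3,3]; P[z<=0]=np.nan; return P
def save(im,n): cv2.imwrite('pics/'+n,im['frame'][:,:,::-1])
def st():
    s=r.get_state(); print({k:np.round(s[k],4).tolist() for k in s})
E
python3 - <<'E'
from h import *
st()
for c in ['top','scene']:
    im=cam(c); save(im,c+'1.png'); P=cloud(im); np.save(c+'P.npy',P); np.save(c+'F.npy',im['frame'])
    print(c,np.round(im['W'][:3,3],3))
    for l in ['teal','teal_heel','coral','coral_heel','coral_tip','board','lane_left_low','lane_left_high','lane_right_low','lane_right_high','sleeve','ejector_tab','jam_jar','dispenser','bowl']:
        print(l,[(round(d['score'],2),np.round(d['at'],3).tolist()) for d in eyes.place_of(c,l)[:3]])
E
```

```text
{'time': 0.0, 'qpos': [1.1787, 0.3794, 1.7348, -0.0, 1.0285, -0.0333], 'dq': [0.0001, -0.0016, 0.0004, -0.0001, 0.0009, -0.0019], 'joint_efforts': [0.0048, -76.3731, -43.4369, 0.0653, 0.0423, -0.0001], 'eef_pos': [0.2457, 0.6551, 0.2323], 'ee_rot': [-0.0001, 0.1784, 0.984, -0.0005], 'wrist_force': [0.1588, 0.3102, -0.1187], 'wrist_torque': [0.0312, -0.0476, 0.0382], 'gripper_force': 0.0, 'width': 1.0012}
top [0.411 0.004 1.051]
teal [(0.62, [0.542, 0.27, -0.002])]
teal_heel []
coral [(0.96, [0.562, 0.019, 0.004]), (0.81, [0.363, -0.016, 0.002]), (0.47, [0.766, 0.013, 0.004])]
coral_heel [(0.75, [0.283, -0.011, -0.001]), (0.74, [0.478, 0.012, 0.001])]
coral_tip [(0.96, [0.638, 0.025, 0.0])]
board [(0.89, [0.569, -0.312, 0.06])]
lane_left_low [(0.89, [0.502, -0.261, 0.022])]
lane_left_high [(0.57, [0.639, -0.264, 0.1])]
lane_right_low [(0.59, [0.501, -0.366, 0.024])]
lane_right_high [(0.82, [0.638, -0.371, 0.103])]
sleeve [(0.89, [0.551, 0.276, -0.004])]
ejector_tab [(0.72, [0.573, 0.277, 0.066])]
jam_jar [(0.65, [0.764, 0.17, -0.001])]
dispenser [(0.71, [0.757, -0.176, 0.002])]
bowl [
[... 230 characters left out ...]
l [(0.91, [0.36, -0.02, 0.004]), (0.74, [0.557, 0.014, 0.002])]
coral_heel [(0.89, [0.282, -0.01, 0.001]), (0.56, [0.481, 0.012, -0.0])]
coral_tip [(0.89, [0.636, 0.028, -0.002]), (0.66, [0.575, 0.282, 0.07]), (0.59, [0.442, -0.031, -0.001])]
board [(0.64, [0.57, -0.314, 0.06])]
lane_left_low [(0.62, [0.505, -0.258, 0.017])]
lane_left_high [(0.98, [0.642, -0.265, 0.1])]
lane_right_low [(0.82, [0.499, -0.364, 0.016])]
lane_right_high [(0.93, [0.639, -0.372, 0.105]), (0.53, [0.639, 0.028, 0.002])]
sleeve [(0.61, [0.55, 0.277, 0.001])]
ejector_tab [(0.86, [0.574, 0.279, 0.069])]
jam_jar [(0.87, [0.764, 0.17, -0.003])]
dispenser [(0.97, [0.754, -0.173, -0.0])]
bowl [(0.95, [0.768, 0.015, -0.0])]
```

View pics/top1.png

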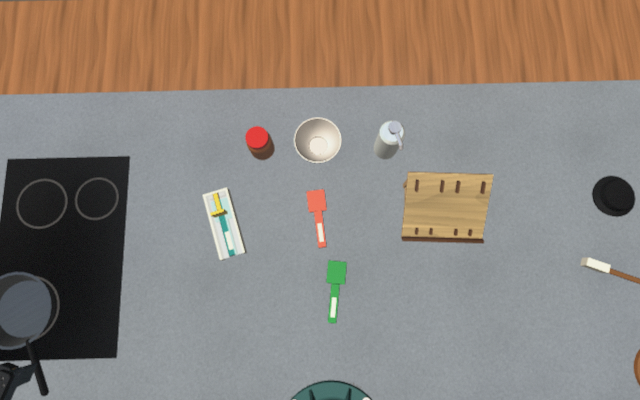

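View pics/scene1.png

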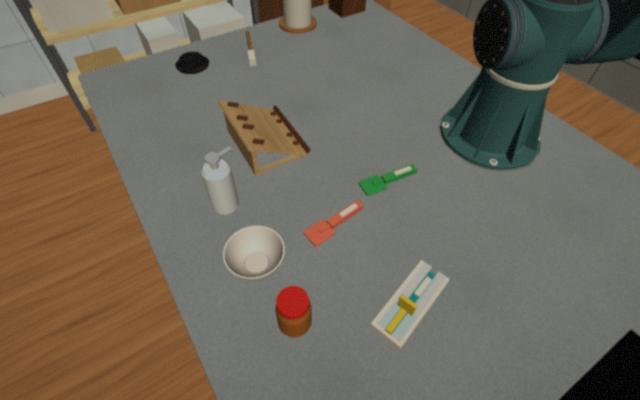

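The top view shows the sleeve at (223,223) with its yellow tab at (217,205), and coral at (318,218) with its head away from the robot. The green look-alike is at (336,290) and the tray at (447,207). The scene view shows the same layout: sleeve (410,303), coral (333,222), green (388,179), tray (265,135).

```bash
python3 - <<'E'
from h import *
D={c:(np.load(c+'P.npy'),np.load(c+'F.npy').astype(int)) for c in('top','scene')}
def rect(Q): 
    (c,s,a)=cv2.minAreaRect((Q[:,:2]*1000).astype(np.float32)); return np.round(c,1),np.round(s,1),round(a,1)
for c,(P,F) in D.items():
    R,G,B=F[...,0],F[...,1],F[...,2]; x,y,z=P[...,0],P[...,1],P[...,2]
    hsv=cv2.cvtColor(F.astype(np.uint8),cv2.COLOR_RGB2HSV).astype(int); H,S,V=hsv[...,0],hsv[...,1],hsv[...,2]
    near=lambda cx,cy,d:(abs(x-cx)<d)&(abs(y-cy)<d)
    m=near(.56,.018,.11)&((H<12)|(H>170))&(S>100); Q=P[m]
    print(c,'coral',m.sum(),rect(Q),'zmed',np.median(Q[:,2]),'head z',np.median(Q[Q[:,0]>.6,2]),'handle z',np.median(Q[Q[:,0]<.57,2]))
    h=Q[Q[:,0]<.57]; hd=Q[Q[:,0]>.59]; print('  handle cen',h.mean(0).round(4),'head',hd.mean(0).round(4), 'ang',np.arctan2(*(hd.mean(0)-h.mean(0))[[1,0]]).round(4))
    m=near(.55,.276,.14)&(H>22)&(H<34)&(S>120); Q=P[m]; t=Q[Q[:,2]>.045]
    print(' yellow',m.sum(),rect(Q),'tab',len(t),rect(t),t.mean(0).round(4),np.percentile(Q[:,2],[50,98]))
    m=near(.55,.276,.13)&(z>.02)&(z<.04); Q=P[m]; print(' sleeve',m.sum(),rect(Q),np.median(Q[:,2]))
    m=near(.57,-.313,.13)&(z>.01)&(H>8)&(H<25)&(S>60)&(V>110); Q=P[m]
    for _ in range(4):
        p,*_r=np.linalg.lstsq(np.c_[Q[:,:2],np.ones(len(Q))],Q[:,2],rcond=None); e=abs(Q[:,:2]@p[:2]+p[2]-Q[:,2]); Q=Q[e<.006]
    n=np.r_[-p[:2],1]; n/=np.linalg.norm(n)
    print(' board',len(Q),'normal',n.round(4),'tilt',np.degrees(np.arccos(n[2])).round(2),'yaw',np.arctan2(-n[1],-n[0]).round(4),rect(Q),'plane z at .57,-.313',(p@[.57,-.313,1]).round(4))
    m=near(.57,-.313,.13)&(V<105)&(z>.01)
    k,lab,sts,cen=cv2.connectedComponentsWithStats(m.astype(np.uint8))
    for i in range(1,k):
        if sts[i,4]>8: Q=P[lab==i]; print('   dark',sts[i,4],Q.mean(0).round(4))
E
```

```text
top coral 567 (array([558.6,  19.4]), array([161.9,  49.3]), 5.6) zmed 0.009906771194975184 head z 0.00830570844359435 handle z 0.01817663005059078
  handle cen [0.5269 0.016  0.0178] head [0.6131 0.0242 0.0082] ang 0.0956
 yellow 126 (array([594.5, 293.1]), array([68.2, 35.1]), 27.7) tab 48 (array([571.4, 279.2]), array([ 8.9, 32.4]), 16.6) [0.5707 0.2781 0.0669] [0.03649365 0.07099879]
 sleeve 1500 (array([547.1, 272.5]), array([184.4,  69. ]), 16.3) 0.029904628187806925
 board 5037 normal [-0.4983  0.0284  0.8665] tilt 29.94 yaw -0.0569 (array([ 573.1, -315. ]), array([217. , 157.7]), 87.3) plane z at .57,-.313 0.0634
   dark 19 [ 0.6234 -0.2318  0.1024]
   dark 22 [ 0.6188 -0.2954  0.1008]
   dark 23 [ 0.6172 -0.3354  0.1012]
   dark 28 [ 0.6132 -0.3995  0.1007]
   dark 9 [ 0.5118 -0.2771  0.0381]
   dark 12 [ 0.5088 -0.3428  0.0367]
   dark 10 [ 0.506  -0.3803  0.0375]
   dark 289 [ 0.4893 -0.3123  0.0286]
scene coral 791 (array([559.9,  20.3]), array([159.5,  49.8]), 6.0) zmed 0.009792222615418233 head z 0.008749596363112178 handle z 0.01764540752852206
  handle cen [0.5291 0.022  0.0152] head [0.6157 0.0276 0.0089] ang 0.0646
 yellow 378 (array([600. , 292.1]), array([62.6, 34. ]), 21.9) tab 162 (array([574.5, 281.8]), array([ 7.8, 34.2]), 17.0) [0.5762 0.2828 0.0615] [0.03855043 0.07144845]
 sleeve 2563 (array([549.6, 273.8]), array([186.5,  68.3]), 16.1) 0.030828724500578386
 board 1662 normal [-0.4877  0.0388  0.8721] tilt 29.29 yaw -0.0795 (array([ 572.9, -312.7]), array([218.7, 162.7]), 86.6) plane z at .57,-.313 0.0627
   dark 52 [ 0.6147 -0.3983  0.1009]
   dark 401 [ 0.4962 -0.3017  0.0297]
   dark 316 [ 0.6462 -0.3136  0.0416]
   dark 47 [ 0.6183 -0.3347  0.0989]
   dark 45 [ 0.6209 -0.2946  0.0998]
   dark 47 [ 0.6252 -0.2307  0.1   ]
```

```bash
cat >> h.py <<'E'
def tool(yaw,tilt=0):
    # tool y across an object whose x axis has this yaw; tilt = slope angle
    return Ro.from_euler('z',yaw)*Ro.from_matrix([[-1,0,0],[0,1,0],[0,0,-1]])*Ro.from_euler('y',-tilt)
def plan(p,R,n,p0=None,R0=None):
    s=r.get_state(); q=s['ee_rot']
    if p0 is None: p0=np.array(s['eef_pos']); R0=Ro.from_quat(np.r_[q[1:],q[0]])
    p=np.array(p); w=(R0.inv()*R).as_rotvec()/n
    for i in range(n):
        Ri=R0*Ro.from_rotvec(w*i)
        print(np.r_[np.round(Ri.inv().apply((p-p0)/n)*1000,1),np.round(w,4)].tolist())
    print('--'); return p,R
SL=np.array([.549,.274]); SY=.283; sx=np.array([np.cos(SY),np.sin(SY)])
def sl(a,z): return np.r_[SL+a*sx,z]
E
python3 - <<'E'
from h import *
a=plan(sl(.055,.13),tool(SY),12)
E
```

```text
[-38.5, -18.1, 8.6, -0.0, -0.0, -0.0535]
[-37.5, -20.2, 8.6, -0.0, -0.0, -0.0535]
[-36.3, -22.1, 8.6, -0.0, -0.0, -0.0535]
[-35.1, -24.1, 8.6, -0.0, -0.0, -0.0535]
[-33.8, -25.9, 8.6, -0.0, -0.0, -0.0535]
[-32.3, -27.7, 8.6, -0.0, -0.0, -0.0535]
[-30.8, -29.4, 8.6, -0.0, -0.0, -0.0535]
[-29.2, -31.0, 8.6, -0.0, -0.0, -0.0535]
[-27.5, -32.5, 8.6, -0.0, -0.0, -0.0535]
[-25.7, -33.9, 8.6, -0.0, -0.0, -0.0535]
[-23.9, -35.2, 8.6, -0.0, -0.0, -0.0535]
[-22.0, -36.5, 8.6, -0.0, -0.0, -0.0535]
--
```

Emit:
carry_out --commands "0 -38.5 -18 8.5 0 0 -0.0535; 0 -37.5 -20 8.5 0 0 -0.0535; 0 -36.5 -22 8.5 0 0 -0.0535; 0 -35 -24 8.5 0 0 -0.0535; 0 -34 -26 8.5 0 0 -0.0535; 0 -32 -28 8.5 0 0 -0.0535; 0 -31 -29.5 8.5 0 0 -0.0535; 0 -29 -31 8.5 0 0 -0.0535; 0 -27.5 -32.5 8.5 0 0 -0.0535; 0 -25.5 -34 8.5 0 0 -0.0535; 0 -24 -35 8.5 0 0 -0.0535; 0 -22 -36.5 8.5 0 0 -0.0535" --squeeze 10

```text
time: 3.1
eef_pos: [0.603, 0.2883, 0.1308]
ee_rot: [0.0, -0.142, 0.99, 0.0]
wrist_force: [0.1, 0.9, -0.4]
width: 0.006
gripper_force: 0.0
```

```bash
python3 - <<'E'
from h import *
im=cam('wrist'); save(im,'w1.png'); st()
for l in ['ejector_tab','sleeve','teal_heel']: print(l,[(round(d['score'],2),np.round(d['at'],4).tolist()) for d in eyes.place_of('wrist',l)[:3]])
plan(sl(.055,.062),tool(SY),3)
E
```

```text
{'time': 3.15, 'qpos': [0.4058, 0.4604, 1.8365, -0.001, 0.8445, -1.4506], 'dq': [0.0524, -0.0196, 0.0271, 0.0054, 0.0088, 0.1609], 'joint_efforts': [19.9493, -83.7605, -34.0649, 1.0103, 0.6182, 1.172], 'eef_pos': [0.6054, 0.2852, 0.1299], 'ee_rot': [0.0002, -0.1427, 0.9898, -0.0003], 'wrist_force': [0.6756, -5.5044, -0.6654], 'wrist_torque': [-0.1434, 0.0035, 0.0516], 'gripper_force': 0.0, 'width': 0.0067}
ejector_tab [(0.94, [0.5786, 0.2791, 0.0707]), (0.6, [0.6384, 0.0235, 0.0042])]
sleeve [(0.61, [0.553, 0.2711, 0.0003])]
teal_heel [(0.78, [0.4645, 0.254, -0.0006])]
[0.0, 0.2, 22.9, 0.0, -0.0001, -0.0005]
[0.0, 0.2, 22.9, 0.0, -0.0001, -0.0005]
[0.0, 0.2, 22.9, 0.0, -0.0001, -0.0005]
--
```

Emit:
carry_out --commands "0 0 0 23 0 0 0; 0 0 0 23 0 0 0; 0 0 0 22 0 0 0; 0 0 0 0 0 0 0; 0 10 0 0 0 0 0; 0 12 0 0 0 0 0; 0 12 0 0 0 0 0; 0 12 0 0 0 0 0; 0 12 0 0 0 0 0; 0 12 0 0 0 0 0; 0 12 0 0 0 0 0; 0 8 0 0 0 0 0"

```text
time: 4.8
eef_pos: [0.5153, 0.2643, 0.0637]
ee_rot: [0.001, -0.141, 0.99, 0.0]
wrist_force: [4.8, 3.7, -3.4]
width: 0.005
gripper_force: 3.0
```

Emit:
carry_out --commands "0 4 0 0 0 0 0; 0 3 0 0 0 0 0; 0 0 0 0 0 0 0"

```text
time: 5.18
eef_pos: [0.5088, 0.2624, 0.0637]
ee_rot: [0.001, -0.141, 0.99, 0.0]
wrist_force: [4.4, 3.9, -0.9]
width: 0.006
gripper_force: 2.4
```

Emit:
carry_out --commands "0 2 0 0 0 0 0; 0 1 0 0 0 0 0; 0 0 0 0 0 0 0"

```text
time: 5.55
eef_pos: [0.507, 0.2619, 0.0638]
ee_rot: [0.002, -0.141, 0.99, 0.001]
wrist_force: [11.5, 4.6, -9.1]
width: 0.006
gripper_force: 5.7
```

Emit:
carry_out --commands "0 2 0 0 0 0 0; 0 0 0 0 0 0 0; 0 0 0 0 0 0 0"

```text
time: 5.92
eef_pos: [0.5067, 0.2619, 0.0641]
ee_rot: [0.004, -0.141, 0.99, 0.001]
wrist_force: [21.3, 7.1, -17.8]
width: 0.008
gripper_force: 10.7
```

```bash
python3 - <<'E'
from h import *
st()
for c in ('top','scene'):
    cam(c)
    for l in ['ejector_tab','teal_heel']: print(l,[(round(d['score'],2),np.round(d['at'],4).tolist()) for d in eyes.place_of(c,l)[:3]])
E
```

```text
{'time': 5.925, 'qpos': [0.4363, 0.4352, 2.0501, -0.0005, 0.6482, -1.4174], 'dq': [-0.0009, 0.0022, 0.0007, 0.0005, -0.0001, -0.0004], 'joint_efforts': [2.2171, -70.7727, -18.6709, 0.4477, 5.6684, -0.0216], 'eef_pos': [0.5067, 0.2619, 0.0641], 'ee_rot': [0.0039, -0.1412, 0.99, 0.001], 'wrist_force': [21.2934, 7.0875, -17.8463], 'wrist_torque': [1.2294, -3.7867, -0.0282], 'gripper_force': 10.6924, 'width': 0.0079}
ejector_tab []
teal_heel []
ejector_tab []
teal_heel []
```

Emit:
carry_out --commands "0 -26 0 0 0 0 0; 0 -28 0 0 0 0 0; 0 -28 0 0 0 0 0; 0 -28 0 0 0 0 0; 0 0 0 -40 0 0 0; 0 0 0 -40 0 0 0; 0.6 30 0 0 0 0 0; 0.6 34 0 0 0 0 0; 0.6 36 0 0 0 0 0; 0.6 36 0 0 0 0 0; 0.6 34 0 0 0 0 0; 0.6 0 0 0 0 0 0"

```text
time: 7.72
eef_pos: [0.4437, 0.2431, 0.143]
ee_rot: [-0.001, -0.141, 0.99, -0.0]
wrist_force: [1.0, 0.2, -0.4]
width: 0.593
gripper_force: 0.0
```

```bash
python3 - <<'E'
from h import *
st()
for c in ('top','scene','wrist'):
    im=cam(c); save(im,c+'2.png')
    for l in ['teal_heel','teal','ejector_tab']: print(c,l,[(round(d['score'],2),np.round(d['at'],4).tolist()) for d in eyes.place_of(c,l)[:3]])
    P=cloud(im); hsv=cv2.cvtColor(im['frame'],cv2.COLOR_RGB2HSV).astype(int); H,S=hsv[...,0],hsv[...,1]
    d=P[...,:2]-SL; a=d@sx; b=d@[-sx[1],sx[0]]; z=P[...,2]
    m=(a>-.2)&(a<-.096)&(abs(b)<.05)&(z>.008)&(z<.024)
    if m.sum(): print('  teal pts',m.sum(),'a',np.percentile(a[m],[1,99]).round(4),'b',np.percentile(b[m],[2,50,98]).round(4),'z',np.median(z[m]).round(4),'slope',np.polyfit(a[m],b[m],1).round(4))
E
```

```text
{'time': 7.725, 'qpos': [0.4551, 0.2135, 2.1615, 0.0, 0.7682, -1.3993], 'dq': [-0.0084, 0.0349, -0.0699, -0.0022, -0.0015, -0.0058], 'joint_efforts': [0.4784, -54.3764, -31.2746, 0.0062, 0.1337, 0.1017], 'eef_pos': [0.4437, 0.2431, 0.143], 'ee_rot': [-0.0007, -0.1413, 0.99, -0.0002], 'wrist_force': [0.9771, 0.2432, -0.4425], 'wrist_torque': [0.0371, -0.0706, -0.0373], 'gripper_force': 0.0, 'width': 0.593}
top teal_heel [(0.58, [0.3834, 0.2249, -0.0018]), (0.52, [0.4972, -0.3666, 0.0205])]
top teal [(0.16, [0.7635, 0.1689, 0.0002])]
top ejector_tab [(0.51, [0.5714, 0.2769, 0.0676])]
  teal pts 137 a [-0.1759 -0.1372] b [-0.0124 -0.0027  0.0089] z 0.018 slope [-0.0078 -0.0036]
scene teal_heel [(0.9, [0.3816, 0.2264, 0.0015])]
scene teal [(0.61, [0.4604, 0.2454, 0.0004])]
scene ejector_tab [(0.84, [0.5735, 0.2823, 0.0723]), (0.4, [0.4804, 0.0128, -0.0004])]
  teal pts 306 a [-0.1713 -0.0975] b [-0.0113 -0.0003  0.0101] z 0.0186 slope [ 0.0017 -0.0002]
wrist teal_heel [(0.57, [0.383, 0.2291, 0.0013])]
wrist teal [(0.89, [0.4577, 0.2446, 0.0011])]
wrist ejector_tab []
  teal pts 2015 a [-0.173  -0.0969] b [-0.0106 -0.0004  0.0105] z 0.0189 slope [-0.0022 -0.0004]
```

```bash
python3 - <<'E'
from h import *
R=tool(SY); p=sl(-.114,.022)+np.r_[-.001*-sx[1],-.001*sx[0],0]
plan(p,R,4)
E
```

```text
[1.8, -0.2, 30.2, -0.0, -0.0, 0.0]
[1.8, -0.2, 30.2, -0.0, -0.0, 0.0]
[1.8, -0.2, 30.2, -0.0, -0.0, 0.0]
[1.8, -0.2, 30.2, -0.0, -0.0, 0.0]
--
```

Emit:
carry_out --commands "0.6 2 0 30 0 0 0; 0.6 2 0 30 0 0 0; 0.6 2 -0.5 30 0 0 0; 0.6 1.5 -0.5 30.5 0 0 0; 0.6 0 0 0 0 0 0; 0.15 0 0 0 0 0 0; 0.15 0 0 0 0 0 0; 0.15 0 0 0 0 0 0; 0.15 0 0 0 0 0 0; 0.15 0 0 0 0 0 0" --squeeze 25

```text
time: 9.57
eef_pos: [0.4396, 0.2411, 0.0227]
ee_rot: [0.0, -0.141, 0.99, 0.0]
wrist_force: [-1.0, -0.9, 6.4]
width: 0.241
gripper_force: 25.0
```

Emit:
carry_out --commands "0.15 10 0 0 0 0 0; 0.15 14 0 0 0 0 0; 0.15 14 0 0 0 0 0; 0.15 10 0 0 0 0 0; 0.15 0 0 0 0 0 0; 0.45 0 0 0 0 0 0; 0.45 0 0 0 0 0 0; 0.45 -12 0 0 0 0 0; 0.45 -8 0 0 0 0 0; 0.15 0 0 0 0 0 0; 0.15 0 0 0 0 0 0; 0.15 0 0 0 0 0 0"

```text
time: 11.08
eef_pos: [0.4123, 0.233, 0.0223]
ee_rot: [-0.0, -0.141, 0.99, -0.0]
wrist_force: [0.3, 0.7, -1.8]
width: 0.239
gripper_force: 25.0
```

Emit:
carry_out --commands "0.15 8 0 0 0 0 0; 0.15 12 0 0 0 0 0; 0.15 12 0 0 0 0 0; 0.15 6 0 0 0 0 0; 0.15 0 0 0 0 0 0"

```text
time: 11.7
eef_pos: [0.3757, 0.2224, 0.0225]
ee_rot: [-0.0, -0.141, 0.99, -0.0]
wrist_force: [-0.2, 0.1, -1.7]
width: 0.24
gripper_force: 25.0
```

Emit:
carry_out --commands "0.15 0 0 -8 0 0 0; 0.15 0 0 -15 0 0 0; 0.15 0 0 -25 0 0 0; 0.15 0 0 -35 0 0 0; 0.15 0 0 -35 0 0 0; 0.15 0 0 -30 0 0 0; 0.15 0 0 0 0 0 0"

```text
time: 12.58
eef_pos: [0.3774, 0.2232, 0.1732]
ee_rot: [0.002, -0.141, 0.99, 0.001]
wrist_force: [-0.2, 0.1, -1.4]
width: 0.241
gripper_force: 25.0
```

```bash
python3 - <<'E'
from h import *
st()
im=cam('wrist'); save(im,'w3.png')
for l in ['teal_heel','teal_tip','teal']: print(l,[(round(d['score'],2),np.round(d['at'],4).tolist()) for d in eyes.place_of('wrist',l)[:3]])
im=cam('scene'); save(im,'s3.png')
for l in ['teal_heel','teal_tip','teal','sleeve']: print(l,[(round(d['score'],2),np.round(d['at'],4).tolist()) for d in eyes.place_of('scene',l)[:3]])
E
```

```text
{'time': 12.575, 'qpos': [0.4809, 0.0483, 2.2807, 0.0, 0.8075, -1.373], 'dq': [0.0004, 0.0549, 0.029, 0.0013, -0.0419, -0.0005], 'joint_efforts': [0.0529, -43.8117, -37.2801, -0.015, 0.8043, 0.0001], 'eef_pos': [0.3774, 0.2232, 0.1732], 'ee_rot': [0.0024, -0.1411, 0.99, 0.0009], 'wrist_force': [-0.1729, 0.0774, -1.4372], 'wrist_torque': [0.0521, -0.0175, 0.0139], 'gripper_force': 24.9999, 'width': 0.2406}
teal_heel [(0.64, [0.2993, 0.2041, 0.1489])]
teal_tip []
teal [(0.56, [0.3817, 0.2216, 0.1546])]
teal_heel [(0.9, [0.2963, 0.2011, 0.1506])]
teal_tip [(0.96, [0.4507, 0.2429, 0.1489])]
teal [(0.7, [0.3773, 0.2223, 0.1475])]
sleeve [(0.67, [0.5549, 0.2709, 0.0017])]
```

View pics/w3.png

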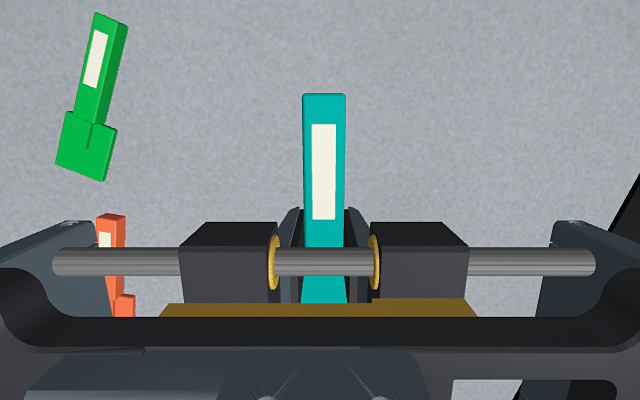

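The wrist view shows teal held label side up and centred. Its handle end is at (323,95), between the fingers at rows 210–300. Next I'll move over the tray.

```bash
cat >> h.py <<'E'
BY=-.056; T30=np.radians(30)
BX=np.array([np.cos(T30)*np.cos(BY),np.cos(T30)*np.sin(BY),.5]); BYv=np.array([-np.sin(BY),np.cos(BY),0]); BN=np.cross(BX,BYv)
LL=np.array([.5725,-.262,.061]); LR=LL-.104*BYv   # lane mids
E
python3 - <<'E'
from h import *
plan(LL+.11*BN,tool(BY,T30),12)
E
```

```text
[-0.1, -41.8, 1.1, 0.0074, -0.0433, 0.0276]
[-1.2, -41.8, 1.5, 0.0074, -0.0433, 0.0276]
[-2.3, -41.7, 1.9, 0.0074, -0.0433, 0.0276]
[-3.4, -41.6, 2.3, 0.0074, -0.0433, 0.0276]
[-4.4, -41.5, 2.8, 0.0074, -0.0433, 0.0276]
[-5.4, -41.3, 3.3, 0.0074, -0.0433, 0.0276]
[-6.4, -41.2, 3.8, 0.0074, -0.0433, 0.0276]
[-7.4, -40.9, 4.4, 0.0074, -0.0433, 0.0276]
[-8.3, -40.7, 5.1, 0.0074, -0.0433, 0.0276]
[-9.2, -40.4, 5.8, 0.0074, -0.0433, 0.0276]
[-10.0, -40.1, 6.5, 0.0074, -0.0433, 0.0276]
[-10.8, -39.8, 7.2, 0.0074, -0.0433, 0.0276]
--
```

Emit:
carry_out --commands "0.15 0 -42 1 0.0074 -0.0433 0.0276; 0.15 -1 -42 1.5 0.0074 -0.0433 0.0276; 0.15 -2.5 -41.5 2 0.0074 -0.0433 0.0276; 0.15 -3.5 -41.5 2.5 0.0074 -0.0433 0.0276; 0.15 -4.5 -41.5 3 0.0074 -0.0433 0.0276; 0.15 -5.5 -41.5 3.5 0.0074 -0.0433 0.0276; 0.15 -6.5 -41 4 0.0074 -0.0433 0.0276; 0.15 -7.5 -41 4.5 0.0074 -0.0433 0.0276; 0.15 -8.5 -40.5 5 0.0074 -0.0433 0.0276; 0.15 -9 -40.5 6 0.0074 -0.0433 0.0276; 0.15 -10 -40 6.5 0.0074 -0.0433 0.0276; 0.15 -11 -40 7 0.0074 -0.0433 0.0276"

```text
time: 14.52
eef_pos: [0.5187, -0.2604, 0.1558]
ee_rot: [0.26, 0.028, 0.965, -0.007]
wrist_force: [0.4, 0.2, -0.5]
width: 0.238
gripper_force: 25.0
```

Emit:
carry_out --commands "0.15 0 0 0 0 0 0; 0.15 0 0 0 0 0 0; 0.15 0 0 0 0 0 0"

```text
time: 14.9
eef_pos: [0.5184, -0.2579, 0.1561]
ee_rot: [0.259, 0.026, 0.966, -0.007]
wrist_force: [0.3, -0.8, -0.6]
width: 0.24
gripper_force: 25.0
```

```bash
python3 - <<'E'
from h import *
st()
im=cam('wrist'); save(im,'w4.png'); P=cloud(im); np.save('w4P.npy',P); np.save('w4W.npy',im['W']); np.save('w4K.npy',im['mtx'])
for l in ['teal_heel','lane_left_low','lane_right_low','lane_left_high','lane_right_high']: print(l,[(round(d['score'],2),np.round(d['at'],4).tolist()) for d in eyes.place_of('wrist',l)[:2]])
im=cam('scene'); save(im,'s4.png')
for l in ['teal_heel','teal_tip','lane_left_low','lane_right_low','lane_left_high','lane_right_high']: print(l,[(round(d['score'],2),np.round(d['at'],4).tolist()) for d in eyes.place_of('scene',l)[:2]])
E
```

```text
{'time': 14.9, 'qpos': [-0.6179, 0.1934, 2.2419, 0.839, 0.3677, -2.8755], 'dq': [0.0028, -0.0026, -0.0034, 0.0036, -0.0002, -0.006], 'joint_efforts': [-0.5724, -50.0458, -33.4721, 0.534, -0.471, 0.0009], 'eef_pos': [0.5184, -0.2579, 0.1561], 'ee_rot': [0.2589, 0.0264, 0.9655, -0.0069], 'wrist_force': [0.3029, -0.8461, -0.6245], 'wrist_torque': [0.02, 0.3909, 0.0241], 'gripper_force': 24.9999, 'width': 0.2401}
teal_heel [(0.65, [0.462, -0.2527, 0.0966])]
lane_left_low [(0.74, [0.503, -0.2575, 0.0239])]
lane_right_low [(0.94, [0.5006, -0.3648, 0.0179])]
lane_left_high []
lane_right_high [(0.49, [0.5574, 0.0217, 0.0009])]
teal_heel [(0.84, [0.46, -0.2576, 0.0976])]
teal_tip [(0.56, [0.5967, -0.2658, 0.1808])]
lane_left_low [(0.74, [0.5041, -0.2598, 0.0186]), (0.69, [0.5501, 0.2739, 0.0003])]
lane_right_low [(0.84, [0.5004, -0.3634, 0.0189]), (0.18, [0.7675, 0.0166, -0.0007])]
lane_left_high [(0.73, [0.6392, -0.267, 0.0983]), (0.31, [0.6379, 0.0262, 0.0017])]
lane_right_high [(0.66, [0.635, -0.375, 0.1014])]
```

View pics/w4.png

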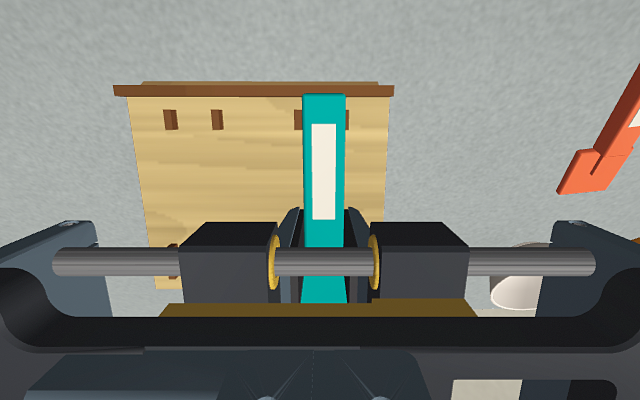

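The wrist view shows teal at (323,95)–(323,300) over the left lane. Its handle end covers the lip (row 90), with that lane's handle guides at (298,119) and (347,119). The right-lane guides are at (170,119) and (217,119).

```bash
cat > fk.py <<'E'
import numpy as np
from scipy.spatial.transform import Rotation as Ro
from scipy.optimize import least_squares
from h import tool,LL,LR,BN
D=[([1.1787,.3794,1.7348,0,1.0285,-.0333],[.2457,.6551,.2323]),([.4058,.4604,1.8365,-.001,.8445,-1.4506],[.6054,.2852,.1299]),
([.4363,.4352,2.0501,-.0005,.6482,-1.4174],[.5067,.2619,.0641]),([.4551,.2135,2.1615,0,.7682,-1.3993],[.4437,.2431,.143]),
([.4809,.0483,2.2807,0,.8075,-1.373],[.3774,.2232,.1732]),([-.6179,.1934,2.2419,.839,.3677,-2.8755],[.5184,-.2579,.1561])]
def fk(q,p):
    a,h,L1,e,L2,d,q6o=p; R1=Ro.from_euler('z',q[0]); R2=R1*Ro.from_euler('y',q[1]); R3=R2*Ro.from_euler('y',q[2])
    R=R3*Ro.from_euler('ZYZ',[q[3],q[4],q[5]+q6o])
    return R1.apply([a,0,h])+R2.apply([0,0,L1])+R3.apply([e,0,L2])+R.apply([0,0,d]),R
def res(p): return np.r_[np.concatenate([fk(q,p)[0]-x for q,x in D]),np.array(p[:6])*1e-6]
f=least_squares(res,[0.1,.4,.5,0,.5,.2,np.pi]); P=f.x
def ik(x,R,q0):
    g=lambda q:np.r_[(fk(q,P)[0]-x)*10,(R.inv()*fk(q,P)[1]).as_rotvec()]
    s=least_squares(g,q0); return s.x.round(3),np.abs(s.fun).max().round(4)
E
python3 - <<'E'
from fk import *; from h import *
print(P.round(4),np.abs(f.fun).max()); R=fk(D[5][0],P)[1]; print(R.as_matrix().round(3)); print(Ro.from_quat([.0264,.9655,-.0069,.2589]).as_matrix().round(3))
im_W=np.load('w4W.npy'); C=np.load('w4P.npy'); F=cv2.imread('pics/w4.png'); hsv=cv2.cvtColor(F,cv2.COLOR_BGR2HSV).astype(int); H,S,V=hsv[...,0],hsv[...,1],hsv[...,2]
rel=C-LL; B=np.stack([rel@BX,rel@BYv,rel@BN],-1)*1000
m=(H>8)&(H<28)&(S>50)&(V>130)&(abs(B[...,0])<95)&(abs(B[...,2])<8); Q=B[m]; A=np.c_[Q[:,:2],np.ones(len(Q))]; print('plane',np.linalg.lstsq(A,Q[:,2],rcond=None)[0],np.median(Q[:,2]))
m=(V<125)&(S>60)&((H<20)|(H>170))&(B[...,0]<-55)&(B[...,0]>-110)&(abs(B[...,1])<200)&(abs(B[...,2])<30)
k,lab,sts,cen=cv2.connectedComponentsWithStats(m.astype(np.uint8))
for i in range(1,k):
    if sts[i,4]>40:
        Q=B[lab==i]; print('dark',sts[i,4],cen[i].round(),'x',np.percentile(Q[:,0],[2,50,98]).round(1),'y',np.percentile(Q[:,1],[2,50,98]).round(1),'z',np.median(Q[:,2]).round(1), 'yslope',np.polyfit(Q[:,1],Q[:,0],1).round(4) if sts[i,4]>300 else '')
m=(H>80)&(H<100)&(S>120); m[210:]=0; Q=B[m]; print('teal x',np.percentile(Q[:,0],[.5,2]).round(1),'y',np.percentile(Q[:,1],[2,98]).round(1),'z',np.median(Q[:,2]).round(1),np.polyfit(Q[:,0],Q[:,1],1).round(4),np.polyfit(Q[:,0],Q[:,2],1).round(4)); print('TCP',[(np.array([.5184,-.2579,.1561])-LL)@v*1000 for v in (BX,BYv,BN)])
E
```

```text
[-0.0088  0.3557  0.5573  0.0482  0.6173  0.28   -0.1171] 0.022452462606015716
[[ 0.047 -0.865  0.5  ]
 [-0.997 -0.07  -0.027]
 [ 0.058 -0.497 -0.866]]
[[-0.865  0.055  0.5  ]
 [ 0.047  0.999 -0.027]
 [-0.5    0.    -0.866]]
plane [1.33129025e-03 4.12338881e-04 1.25879923e+00] 1.2000388521066947
dark 1267 [171.  91.] x [-90.  -85.6 -82.2] y [-157.3 -118.5  -35.4] z 15.0 yslope [ 2.77000e-02 -8.23928e+01]
dark 45 [368.  96.] x [-82.4 -82.3 -82.3] y [20.7 37.3 54.1] z 10.7 yslope 
dark 150 [171. 119.] x [-71.6 -64.1 -56.7] y [-125.2 -119.8 -119. ] z 8.5 yslope 
dark 115 [218. 119.] x [-71.6 -63.8 -56.9] y [-87.4 -81.8 -81.2] z 9.9 yslope 
 ** On entry to DLASCL parameter number  4 had an illegal value
 ** On entry to DLASCL parameter number  4 had an illegal value
 ** On entry to DLASCL parameter number  4 had an illegal value
 ** On entry to DLASCL parameter number  4 had an illegal value
 ** On entry to DLASCL parameter number  5 had an illegal value
 ** On entry to DLASCL parameter number  4 had an illegal valueTraceback (most recent call last):
  File "<stdin>", line 11, in <module>
    c, resids, rank, s = lstsq(lhs, rhs, rcond)
                         ~~~~~^^^^^^^^^^^^^^^^^
    x, resids, rank, s = _umath_linalg.lstsq(a, b, rcond,
                         ~~~~~~~~~~~~~~~~~~~^^^^^^^^^^^^^
                                             signature=signature)
                                             ^^^^^^^^^^^^^^^^^^^^
    raise LinAlgError("SVD did not converge in Linear Least Squares")
numpy.linalg.LinAlgError: SVD did not converge in Linear Least Squares
```

```bash
sed -i 's/a,h,L1,e,L2,d,q6o=p/a,h,L1,e,L2,d,q6o,b=p/; s/R1.apply(\[a,0,h\])/R1.apply([a,b,h])/; s/,np.array(p\[:6\])\*1e-6\]/,(fk(D[5][0],p)[1].inv()*RL).as_rotvec()]/; s/.2,np.pi\])/.2,np.pi,-.02])/' fk.py
sed -i 's/^def res/RL=Ro.from_quat([.0264,.9655,-.0069,.2589])\ndef res/' fk.py
python3 - <<'E'
from fk import *; from h import *
print(P.round(4),np.abs(f.fun).max()); R=tool(-.06,T30)
for x in (LL+.11*BN,LL+.0225*BN,LR+.11*BN,LR+.0225*BN): print(ik(x,R,D[5][0]))
C=np.load('w4P.npy'); F=cv2.imread('pics/w4.png'); hsv=cv2.cvtColor(F,cv2.COLOR_BGR2HSV).astype(int); H,S,V=hsv[...,0],hsv[...,1],hsv[...,2]
rel=C-LL; B=np.stack([rel@BX,rel@BYv,rel@BN],-1)*1000
m=(H>80)&(H<100)&(S>120)&np.isfinite(B[...,0]); m[205:]=0; Q=B[m]; print('teal x',np.percentile(Q[:,0],[.5,2]).round(1),'y',np.percentile(Q[:,1],[2,98]).round(1),'z',np.median(Q[:,2]).round(1),np.polyfit(Q[:,0],Q[:,1],1).round(4),np.polyfit(Q[:,0],Q[:,2],1).round(4)); print('TCP',[((np.array([.5184,-.2579,.1561])-LL)@v*1000).round(1) for v in (BX,BYv,BN)])
# wood/lip boundary: first wood row per column -> on surface plane
wood=(H>8)&(H<28)&(S>50)&(V>140); pts=[]
for c in list(range(140,160))+list(range(182,208))+list(range(232,290))+list(range(358,385)):
    rr=np.where(wood[92:115,c])[0]
    if len(rr):
        b=B[92+rr[0]+1,c]; pts.append(b)
pts=np.array(pts); pts=pts[np.isfinite(pts).all(1)]; print(len(pts),np.polyfit(pts[:,1],pts[:,0],1),np.median(pts,0))
W=np.load('w4W.npy');K=np.load('w4K.npy')
def ray(u,v,z): # intersect pixel ray with board-parallel plane height z (mm)
    d=W[:3,:3]@np.array([(u-K[0,2])/K[0,0],(v-K[1,2])/K[1,1],1]); o=W[:3,3]-LL; t=(z/1000-o@BN)/(d@BN); X=o+t*d; return (np.array([X@BX,X@BYv])*1000).round(1)
g=cv2.resize(F[80:140,100:400],None,fx=2.66,fy=2.66,interpolation=cv2.INTER_CUBIC); cv2.imwrite('pics/crop4.png',g)
E
```

```text
[-0.      0.3183  0.5508  0.0415  0.604   0.2499  1.5707  0.0233] 6.416874839115794e-05
(array([-0.619,  0.192,  2.243,  0.836,  0.366, -2.869]), np.float64(0.0))
(array([-0.573,  0.395,  2.174,  1.171,  0.27 , -3.182]), np.float64(0.0))
(array([-0.787,  0.276,  2.13 ,  0.829,  0.467, -3.   ]), np.float64(0.0))
(array([-0.735,  0.456,  2.066,  1.037,  0.371, -3.182]), np.float64(0.0))
teal x [-78.6 -78.1] y [-8.5 12.6] z 105.5 [1.1000e-03 2.1817e+00] [2.900000e-03 1.056266e+02]
TCP [np.float64(0.6), np.float64(1.1), np.float64(109.5)]
130 [-8.65440554e-04 -8.12398838e+01] [-81.19108382 -56.75202516   1.32616741]
```

View pics/crop4.png

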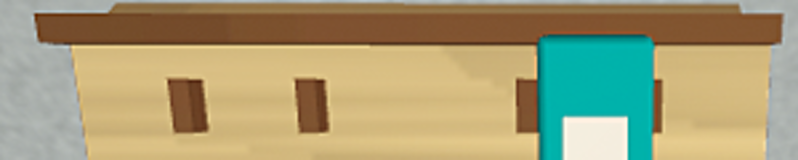

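The crop shows the lip edge at row ~42. The right-lane guides are at (188,105) and (312,105), and the left-lane pair straddles the teal handle. The fitted arm model puts the final pose outside the limits on joints 5 and 6. So I'll set teal down on the worktop and regrasp it half-turned with a 10° offset tilt.

```bash
cat >> h.py <<'E'
LL=LL+.0019*BX+.001*BN; LR=LL-.104*BYv
HT=Ro.from_euler('z',np.pi)
def t2(yaw,tilt): return tool(yaw,tilt)*HT
E
python3 - <<'E'
from fk import *; from h import *
d=np.radians(10); q0=np.array(D[5][0])
for n,x,R,qs in [('down',[.5,-.1,.0225],tool(0),q0),('up',[.5,-.1,.1],tool(0),q0),('re',[.5,-.1,.024],t2(0,-d),q0+[0,0,0,-.8,.4,3.1]),('L',LL+.0236*BN,t2(BY,T30-d),q0+[0,0,0,0,0,3.14]),('Lhi',LL+.1*BN,t2(BY,T30-d),q0+[0,0,0,0,0,3.14]),('R',LR+.0236*BN,t2(BY,T30-d),q0+[0,0,0,0,0,3.14]),('Rhi',LR+.1*BN,t2(BY,T30-d),q0+[0,0,0,0,0,3.14]),('coral',[.558,.02,.024],t2(.1,-d),q0+[.7,0,0,-.8,.4,3.1])]: print(n,*ik(np.array(x),R,qs))
plan(*plan([.48,-.14,.17],tool(0),6)[:2],1) if 0 else None
a=plan([.49,-.10,.13],tool(0),6); b=plan([.49,-.10,.024],tool(0),5,*a)
E
```

```text
down [-0.243  0.45   2.161  0.     0.531 -1.814] 0.0
up [-0.243  0.297  2.163  0.     0.682 -1.814] 0.0
re [-0.224  0.498  2.077 -0.057  0.737  1.393] 0.0
L [-0.537  0.396  2.104  0.459  0.365  0.682] 0.0
Lhi [-0.572  0.23   2.163  0.38   0.472  0.739] 0.0
R [-0.693  0.457  2.001  0.491  0.446  0.514] 0.0
Rhi [-0.733  0.307  2.056  0.428  0.543  0.552] 0.0
coral [ 0.002  0.55   1.979 -0.024  0.787  1.491] 0.0
[7.6, 26.2, 0.7, -0.0024, 0.0874, -0.0091]
[7.3, 26.2, 1.4, -0.0024, 0.0874, -0.0091]
[6.9, 26.3, 2.1, -0.0024, 0.0874, -0.0091]
[6.4, 26.4, 2.7, -0.0024, 0.0874, -0.0091]
[5.9, 26.4, 3.3, -0.0024, 0.0874, -0.0091]
[5.4, 26.4, 3.9, -0.0024, 0.0874, -0.0091]
--
[0.0, 0.0, 21.2, 0.0, 0.0, 0.0]
[0.0, 0.0, 21.2, 0.0, 0.0, 0.0]
[0.0, 0.0, 21.2, 0.0, 0.0, 0.0]
[0.0, 0.0, 21.2, 0.0, 0.0, 0.0]
[0.0, 0.0, 21.2, 0.0, 0.0, 0.0]
--
```

Emit:
carry_out --commands "0.15 7.5 26 0.5 -0.0024 0.0874 -0.009; 0.15 7.5 26 1.5 -0.0024 0.0874 -0.009; 0.15 7 26.5 2 -0.0024 0.0874 -0.009; 0.15 6.5 26.5 2.5 -0.0024 0.0874 -0.009; 0.15 6 26.5 3.5 -0.0024 0.0874 -0.009; 0.15 5.5 26.5 4 -0.0024 0.0874 -0.009; 0.15 0 0 25 0 0 0; 0.15 0 0 30 0 0 0; 0.15 0 0 25 0 0 0; 0.15 0 0 16 0 0 0; 0.15 0 0 8 0 0 0; 0.15 0 0 0 0 0 0"

```text
time: 17.05
eef_pos: [0.4907, -0.1014, 0.026]
ee_rot: [0.003, 0.0, 1.0, 0.001]
wrist_force: [0.3, -0.2, -1.4]
width: 0.24
gripper_force: 25.0
```

```bash
python3 - <<'E'
from h import *
st()
E
```

```text
{'time': 17.05, 'qpos': [-0.2516, 0.4321, 2.1817, 0.0051, 0.5221, -1.8261], 'dq': [0.0008, -0.0202, -0.0029, -0.0016, 0.0084, 0.0014], 'joint_efforts': [-0.0101, -59.385, -23.4286, -0.0206, -0.1322, -0.0014], 'eef_pos': [0.4907, -0.1014, 0.026], 'ee_rot': [0.0031, 0.0003, 1.0, 0.0005], 'wrist_force': [0.3253, -0.19, -1.4167], 'wrist_torque': [0.0283, 0.014, -0.0515], 'gripper_force': 24.9998, 'width': 0.2397}
```

Emit:
carry_out --commands "0.15 0 0 3.2 0 0 0; 0.15 0 0 0 0 0 0; 0.45 0 0 0 0 0 0; 0.45 0 0 0 0 0 0; 0.45 0 0 -20 0 0 0; 0.45 0 0 -30 0 0 0.15; 0.45 0 0 -10 0 0 0.18; 0.45 0 0 0 0 0 0.18; 0.45 0 0 0 0 0 0.18; 0.45 0 0 0 0 0 0.18; 0.45 0 0 0 0 0 0.18; 0.45 0 0 0 0 0 0.18"

```text
time: 18.55
eef_pos: [0.4903, -0.1015, 0.0829]
ee_rot: [0.002, 0.58, 0.815, 0.002]
wrist_force: [0.4, 0.4, -0.0]
width: 0.452
gripper_force: 0.0
```

Emit:
carry_out --commands "0.45 0 0 0 0 0 0.18; 0.45 0 0 0 0 0 0.18; 0.45 0 0 0 0 0 0.18; 0.45 0 0 0 0 0 0.18; 0.45 0 0 0 0 0 0.18; 0.45 0 0 0 0 0 0.18; 0.45 0 0 0 0 0 0.18; 0.45 0 0 0 0 0 0.18; 0.45 0 0 0 0 0 0.18; 0.45 0 0 0 0 -0.0875 0.11; 0.45 0 0 0 0 -0.087 0; 0.45 0 0 0 0 0 0"

```text
time: 20.05
eef_pos: [0.4911, -0.1013, 0.0827]
ee_rot: [0.01, 0.992, 0.09, -0.083]
wrist_force: [-0.2, 0.7, 0.3]
width: 0.446
gripper_force: 0.0
```

```bash
python3 - <<'E'
from h import *
st()
for c in ('top','scene'):
    im=cam(c); P=cloud(im); hsv=cv2.cvtColor(im['frame'],cv2.COLOR_RGB2HSV).astype(int); H,S=hsv[...,0],hsv[...,1]
    m=(H>80)&(H<100)&(S>120)&(P[...,2]<.025)&(abs(P[...,0]-.5)<.12)&(abs(P[...,1]+.1)<.06)
    if m.sum()>20: Q=P[m]; print(c,m.sum(),cv2.minAreaRect((Q[:,:2]*1000).astype(np.float32)))
    for l in ['teal_heel','teal_tip','teal']: print(l,[(round(d['score'],2),np.round(d['at'],4).tolist()) for d in eyes.place_of(c,l)[:2]])
plan([.4915,-.101,.024],t2(0,-np.radians(10)),4)
E
```

```text
{'time': 20.05, 'qpos': [-0.2156, 0.3733, 2.1068, -0.0949, 0.816, 1.2442], 'dq': [-0.0097, -0.0164, 0.0384, 0.0234, -0.0472, -0.0283], 'joint_efforts': [0.6323, -60.61, -30.9577, -0.5293, 1.3794, 0.5522], 'eef_pos': [0.4911, -0.1013, 0.0827], 'ee_rot': [0.0101, 0.9924, 0.0902, -0.0828], 'wrist_force': [-0.2333, 0.653, 0.2987], 'wrist_torque': [-0.0521, 0.0692, -0.0067], 'gripper_force': 0.0, 'width': 0.4462}
teal_heel []
teal_tip []
teal [(0.56, [0.4807, 0.0103, -0.0004])]
scene 544 ((493.4296875, -97.92388153076172), (48.19448471069336, 155.85951232910156), 88.94096374511719)
teal_heel [(0.69, [0.4086, -0.0991, -0.0])]
teal_tip [(0.47, [0.7547, -0.174, -0.001]), (0.28, [0.7671, 0.1708, 0.0004])]
teal [(0.67, [0.4921, -0.1011, 0.0008])]
[2.8, -0.1, 14.5, 0.0089, -0.0019, 0.0444]
[2.8, -0.1, 14.4, 0.0089, -0.0019, 0.0444]
[2.9, -0.1, 14.4, 0.0089, -0.0019, 0.0444]
[2.9, -0.1, 14.4, 0.0089, -0.0019, 0.0444]
--
```

Emit:
carry_out --commands "0.45 3 0 0 0.009 -0.002 0.0445; 0.45 3 0 0 0.009 -0.002 0.0445; 0.45 3 0 14.5 0.009 -0.002 0.0445; 0.45 2.5 0 14.5 0.009 -0.002 0.0445; 0.45 0 0 14.5 0 0 0; 0.45 0 0 14 0 0 0; 0.45 0 0 0 0 0 0; 0.15 0 0 0 0 0 0; 0.15 0 0 0 0 0 0; 0.15 0 0 0 0 0 0; 0.15 0 0 0 0 0 0; 0.15 0 0 0 0 0 0" --squeeze 25

```text
time: 21.95
eef_pos: [0.4919, -0.1006, 0.0246]
ee_rot: [0.0, 0.996, -0.0, -0.087]
wrist_force: [0.0, -0.1, 6.6]
width: 0.243
gripper_force: 25.0
```

```bash
python3 - <<'E'
from h import *
st(); s=r.get_state(); q=s['ee_rot']; print((t2(0,-np.radians(10)).inv()*Ro.from_quat(np.r_[q[1:],q[0]])).as_rotvec().round(4))
E
```

```text
{'time': 21.95, 'qpos': [-0.2285, 0.489, 2.093, -0.059, 0.7309, 1.3901], 'dq': [0.0001, -0.0008, 0.0012, -0.0004, -0.0002, -0.0003], 'joint_efforts': [-0.1572, -63.3197, -23.4691, -0.0535, 0.065, 0.0025], 'eef_pos': [0.4919, -0.1006, 0.0246], 'ee_rot': [0.0, 0.9962, -0.0002, -0.0873], 'wrist_force': [0.0308, -0.0969, 6.5585], 'wrist_torque': [0.0692, 0.3704, 0.0033], 'gripper_force': 25.001, 'width': 0.2434}
[ 0.     -0.0004  0.0004]
```

```bash
python3 - <<'E'
from h import *
d=np.radians(10)
a=plan([.4919,-.1006,.125],t2(0,-d),3); a=plan(LL+.09*BN,t2(BY,T30-d),6,*a); plan(LL+.04*BN,t2(BY,T30-d),2,*a)
E
```

```text
[-5.8, 0.0, -33.0, -0.0, 0.0001, -0.0001]
[-5.8, 0.0, -33.0, -0.0, 0.0001, -0.0001]
[-5.8, 0.0, -33.0, -0.0, 0.0001, -0.0001]
--
[5.6, 26.5, -3.7, -0.0008, 0.0872, 0.0094]
[6.1, 26.4, -3.1, -0.0008, 0.0872, 0.0094]
[6.6, 26.4, -2.5, -0.0008, 0.0872, 0.0094]
[7.1, 26.3, -1.9, -0.0008, 0.0872, 0.0094]
[7.5, 26.3, -1.3, -0.0008, 0.0872, 0.0094]
[7.8, 26.2, -0.6, -0.0008, 0.0872, 0.0094]
--
[4.3, -0.0, 24.6, 0.0, 0.0, 0.0]
[4.3, -0.0, 24.6, 0.0, 0.0, 0.0]
--
```

Emit:
carry_out --commands "0.15 -6 0 -33 0 0 0; 0.15 -6 0 -33 0 0 0; 0.15 -5.5 0 -33 0 0 0; 0.15 5.5 26.5 -3.5 -0.001 0.0872 0.0094; 0.15 6 26.5 -3 -0.001 0.0872 0.0094; 0.15 6.5 26.5 -2.5 -0.001 0.0872 0.0094; 0.15 7 26.5 -2 -0.001 0.0872 0.0094; 0.15 7.5 26 -1.5 -0.001 0.0872 0.0094; 0.15 8 26 -0.5 -0.001 0.0872 0.0094; 0.15 3.5 0 20 0 0 0; 0.15 3.5 0 19 0 0 0; 0.15 0 0 0 0 0 0"

```text
time: 23.45
eef_pos: [0.5476, -0.2602, 0.1052]
ee_rot: [0.005, 0.985, -0.028, 0.172]
wrist_force: [0.1, 0.2, -1.5]
width: 0.239
gripper_force: 25.0
```

```bash
cat > chk.py <<'E'
from h import *
import sys
L=LL if sys.argv[1]=='L' else LR; col=sys.argv[2]; st()
s=r.get_state(); q=s['ee_rot']; R=Ro.from_quat(np.r_[q[1:],q[0]]); rel=(np.array(s['eef_pos'])-L)
print('TCP in lane mm',[(rel@v*1000).round(1) for v in (BX,BYv,BN)],'roterr',(t2(BY,np.radians(20)).inv()*R).as_rotvec().round(4))
for c in ('wrist','scene','top'):
    im=cam(c); save(im,sys.argv[3]+c+'.png')
    for l in [col,col+'_heel',col+'_tip']:
        for d in eyes.place_of(c,l)[:1]: x=np.array(d['at'])-L; print(c,l,round(d['score'],2),[(x@v*1000).round(1) for v in (BX,BYv,BN)])
    P=cloud(im)-L; B=np.stack([P@BX,P@BYv,P@BN],-1)*1000; hsv=cv2.cvtColor(im['frame'],cv2.COLOR_RGB2HSV).astype(int); H,S,V=[hsv[...,i] for i in range(3)]
    m=((H>80)&(H<100) if col=='teal' else ((H<9)|(H>172)))&(S>120)&(V>140)&(abs(B[...,0])<110)&(abs(B[...,1])<45)&(abs(B[...,2])<70)
    Q=B[m]
    if len(Q)>30: print(c,len(Q),'x',np.percentile(Q[:,0],[1,99]).round(1),'y',np.percentile(Q[:,1],[1,99]).round(1),'head y',np.percentile(Q[Q[:,0]>25][:,1],[2,98]).round(1) if (Q[:,0]>25).sum()>10 else '','headz',np.median(Q[Q[:,0]>25][:,2]),'handle z',np.median(Q[Q[:,0]<10][:,2]))
E
python3 chk.py L teal a_
```

```text
{'time': 23.45, 'qpos': [-0.5483, 0.3391, 2.1275, 0.4248, 0.3993, 0.709], 'dq': [-0.0026, -0.0334, 0.0049, -0.0116, 0.0151, 0.0085], 'joint_efforts': [0.0642, -59.2057, -32.2056, 0.6127, -1.1256, -0.1465], 'eef_pos': [0.5476, -0.2602, 0.1052], 'ee_rot': [0.0049, 0.9847, -0.0277, 0.1722], 'wrist_force': [0.0809, 0.1823, -1.4535], 'wrist_torque': [-0.0518, 0.4904, -0.0197], 'gripper_force': 24.9999, 'width': 0.2387}
TCP in lane mm [np.float64(-1.4), np.float64(0.4), np.float64(49.8)] roterr [-0.0002 -0.0028  0.0003]
wrist teal 0.66 [np.float64(-1.2), np.float64(-0.8), np.float64(26.6)]
wrist teal_tip 0.89 [np.float64(74.4), np.float64(3.7), np.float64(26.9)]
wrist 11874 x [-38.9  77.7] y [-21.7  25.5] head y [-21.2  25. ] headz 33.49521451112846 handle z 43.52140439044074
scene teal 0.93 [np.float64(-0.4), np.float64(3.2), np.float64(22.5)]
scene teal_heel 0.94 [np.float64(-80.9), np.float64(2.9), np.float64(28.0)]
scene teal_tip 0.61 [np.float64(79.3), np.float64(-4.7), np.float64(28.2)]
top teal 0.62 [np.float64(-0.2), np.float64(-0.1), np.float64(26.4)]
top teal_heel 0.3 [np.float64(-82.0), np.float64(-4.3), np.float64(-1.2)]
top teal_tip 0.58 [np.float64(81.7), np.float64(0.4), np.float64(26.1)]
top 414 x [21.2 77.2] y [-22.1  24.6] head y [-21.7  24.3] headz 35.511228059404374 handle z 45.5047686628628
```

View pics/a_wrist.png

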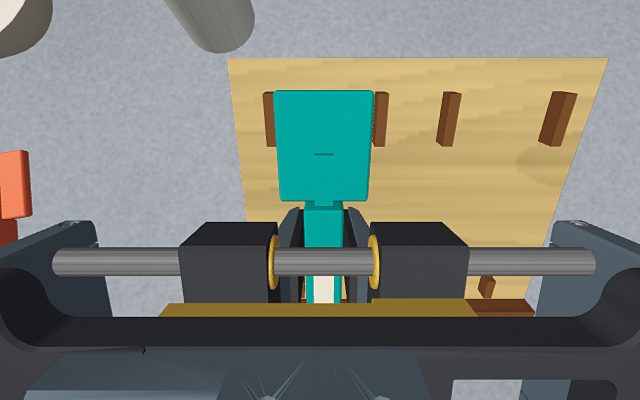

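```bash
python3 - <<'E'
from h import *
im=cam('wrist'); P=cloud(im)-LL; B=np.stack([P@BX,P@BYv,P@BN],-1)*1000; hsv=cv2.cvtColor(im['frame'],cv2.COLOR_RGB2HSV).astype(int); H,S,V=[hsv[...,i] for i in range(3)]
m=(V<125)&(S>60)&((H<20)|(H>170))&(B[...,0]>25)&(B[...,0]<90)&(B[...,1]>-150)&(B[...,1]<60)&(B[...,2]>-5)&(B[...,2]<18)
k,lab,sts,cen=cv2.connectedComponentsWithStats(m.astype(np.uint8))
for i in range(1,k):
    if sts[i,4]>40: Q=B[lab==i]; print(sts[i,4],cen[i].round(),'x',np.percentile(Q[:,0],[2,98]).round(1),'y',np.percentile(Q[:,1],[2,50,98]).round(1),'z',np.percentile(Q[:,2],[2,98]).round(1))
m=(H>8)&(H<28)&(S>50)&(V>140)&(abs(B[...,0])<90)&(abs(B[...,2])<6)&(B[...,1]>-150)&(B[...,1]<55); Q=B[m]; print('plane',len(Q),np.linalg.lstsq(np.c_[Q[:,:2],np.ones(len(Q))],Q[:,2],rcond=None)[0].round(4))
s=r.get_state(); rel=np.array(s['eef_pos'])-LL; print([(rel@v*1000).round(1) for v in (BX,BYv,BN)])
E
```

```text
418 [268. 120.] x [45.6 74.6] y [30.7 32.9 35. ] z [ 5.6 13.5]
602 [379. 120.] x [45.5 74.7] y [-34.1 -30.9 -28.6] z [ 3.1 13.4]
863 [446. 119.] x [45.4 74.6] y [-74.1 -69.5 -68.3] z [ 0.6 13.2]
1252 [554. 119.] x [45.5 74.6] y [-138.1 -133.  -131.8] z [ 0.4 13.1]
plane 38071 [0.001  0.0004 0.0892]
[np.float64(-0.4), np.float64(-0.0), np.float64(50.5)]
```

The wrist view shows the teal head at (322,145) between the left-lane guides at (268,120) and (380,120). Lowering now.

Emit:
carry_out --commands "0.15 1.5 0.5 8 0 0 0; 0.15 1.5 0.5 8 0 0 0; 0.15 1 0 6 0 0 0; 0.15 0.5 0 3 0 0 0; 0.15 0 0 0 0 0 0; 0.15 0 0 0 0 0 0"

```text
time: 24.85
eef_pos: [0.5607, -0.2623, 0.0844]
ee_rot: [0.005, 0.984, -0.028, 0.173]
wrist_force: [-0.2, 0.6, -1.3]
width: 0.24
gripper_force: 25.0
```

```bash
python3 chk.py L teal b_
```

```text
{'time': 24.85, 'qpos': [-0.5389, 0.3927, 2.1048, 0.454, 0.3669, 0.6857], 'dq': [-0.0025, -0.0014, 0.0009, -0.0001, -0.0008, -0.0001], 'joint_efforts': [0.0488, -64.1186, -30.2778, 0.367, -0.7654, 0.0099], 'eef_pos': [0.5607, -0.2623, 0.0844], 'ee_rot': [0.0054, 0.9845, -0.0277, 0.1731], 'wrist_force': [-0.2413, 0.599, -1.2843], 'wrist_torque': [-0.0119, 0.4346, -0.0185], 'gripper_force': 24.9998, 'width': 0.2397}
TCP in lane mm [np.float64(-0.4), np.float64(-1.0), np.float64(25.2)] roterr [-0.0012 -0.001   0.0001]
wrist teal 0.82 [np.float64(-1.4), np.float64(-4.4), np.float64(5.0)]
wrist teal_tip 0.92 [np.float64(78.7), np.float64(4.0), np.float64(4.6)]
wrist 11867 x [-37.7  78.7] y [-23.   24.1] head y [-22.6  23.7] headz 8.975936791389564 handle z 18.87629631652112
scene teal 0.92 [np.float64(0.2), np.float64(2.0), np.float64(-0.0)]
scene teal_heel 0.83 [np.float64(-81.5), np.float64(2.8), np.float64(1.0)]
scene teal_tip 0.76 [np.float64(77.0), np.float64(-3.3), np.float64(4.0)]
top teal 0.66 [np.float64(0.2), np.float64(-3.2), np.float64(-1.7)]
top teal_tip 0.78 [np.float64(83.5), np.float64(1.1), np.float64(0.8)]
top 388 x [21.5 76.9] y [-22.9  23.4] head y [-22.5  22.9] headz 9.89034797390393 handle z 20.396952312293685
```

Emit:
carry_out --commands "0.15 0 0 0.8 0 0 0; 0.15 0 0 0.4 0 0 0; 0.15 0 0 0 0 0 0"

```text
time: 25.82
eef_pos: [0.561, -0.2624, 0.0836]
ee_rot: [0.005, 0.984, -0.028, 0.173]
wrist_force: [-8.3, 1.8, 12.8]
width: 0.235
gripper_force: 25.0
```

Emit:
carry_out --commands "0.42 0 0 0 0 0 0; 0.42 0 0 0 0 0 0; 0.42 0 0 0 0 0 0; 0.42 -2 0 -10 0 0 0; 0.42 -5 0 -28 0 0 0; 0.42 -6 0 -35 0 0 0; 0.42 0 0 0 0 0 0; 0.42 0 0 0 0 0 0"

```text
time: 26.82
eef_pos: [0.5241, -0.2603, 0.1474]
ee_rot: [0.006, 0.984, -0.028, 0.173]
wrist_force: [1.6, 0.8, 0.8]
width: 0.418
gripper_force: 0.0
```

```bash
python3 chk.py L teal c_; python3 - <<'E'
from h import *
d=np.radians(10)
Q=[]
for c in ('top','scene'):
    im=cam(c); P=cloud(im); hsv=cv2.cvtColor(im['frame'],cv2.COLOR_RGB2HSV).astype(int); H,S=hsv[...,0],hsv[...,1]
    m=((H<9)|(H>172))&(S>120)&(P[...,2]<.025)&(abs(P[...,0]-.56)<.12)&(abs(P[...,1]-.02)<.06)
    print(c,m.sum(),cv2.minAreaRect((P[m][:,:2]*1000).astype(np.float32)))
a=plan([.552,.0185,.11],t2(.1,-d),9)
E
```

```text
{'time': 26.825, 'qpos': [-0.5723, 0.2343, 2.1616, 0.3797, 0.4682, 0.7389], 'dq': [0.005, 0.0217, -0.0008, 0.0005, 0.0005, -0.0007], 'joint_efforts': [-0.2979, -57.2478, -34.5317, 0.3806, -0.7319, 0.0323], 'eef_pos': [0.5241, -0.2603, 0.1474], 'ee_rot': [0.0055, 0.9845, -0.0278, 0.1732], 'wrist_force': [1.6191, 0.8447, 0.753], 'wrist_torque': [-0.0584, 0.3837, 0.0142], 'gripper_force': 0.0, 'width': 0.4178}
TCP in lane mm [np.float64(-0.7), np.float64(-1.0), np.float64(98.0)] roterr [-0.0014 -0.0007  0.0003]
wrist teal 0.9 [np.float64(3.4), np.float64(-1.9), np.float64(3.8)]
wrist teal_heel 0.96 [np.float64(-81.1), np.float64(-1.2), np.float64(-1.0)]
wrist teal_tip 0.68 [np.float64(81.2), np.float64(4.3), np.float64(-0.2)]
wrist 6625 x [-46.9  78.4] y [-23.   24.1] head y [-22.6  23.7] headz 8.223260735259949 handle z 18.047146147296456
scene teal_heel 0.81 [np.float64(-81.8), np.float64(-2.5), np.float64(3.2)]
scene teal_tip 0.89 [np.float64(77.3), np.float64(-2.9), np.float64(2.1)]
top teal 0.9 [np.float64(-0.1), np.float64(-4.9), np.float64(-1.7)]
top teal_tip 0.74 [np.float64(80.9), np.float64(2.9), np.float64(-1.3)]
top 456 x [-0.3 76.4] y [-22.4  23.4] head y [-22.1  22.7] headz 9.064694229944493 handle z 18.72032348950016
top 518 ((557.9862060546875, 20.136455535888672), (160.1826934814453, 47.96341323852539), 4.646734237670898)
scene 721 ((560.5277709960938, 20.53877830505371), (158.38980102539062, 48.91861343383789), 6.118907451629639)
[-0.1, -31.1, 4.3, 0.0016, -0.0579, -0.0175]
[0.7, -31.1, 4.4, 0.0016, -0.0579, -0.0175]
[1.5, -31.1, 4.4, 0.0016, -0.0579, -0.0175]
[2.3, -31.0, 4.3, 0.0016, -0.0579, -0.0175]
[3.0, -31.0, 4.2, 0.0016, -0.0579, -0.0175]
[3.8, -30.9, 4.1, 0.0016, -0.0579, -0.0175]
[4.6, -30.8, 3.9, 0.0016, -0.0579, -0.0175]
[5.3, -30.7, 3.6, 0.0016, -0.0579, -0.0175]
[6.1, -30.6, 3.3, 0.0016, -0.0579, -0.0175]
--
```

Emit:
carry_out --commands "0.5 0 -31 4 0.0016 -0.058 -0.0175; 0.5 1 -31 4.5 0.0016 -0.058 -0.0175; 0.5 1.5 -31 4.5 0.0016 -0.058 -0.0175; 0.5 2.5 -31 4.5 0.0016 -0.058 -0.0175; 0.5 3 -31 4 0.0016 -0.058 -0.0175; 0.5 4 -31 4 0.0016 -0.058 -0.0175; 0.5 4.5 -31 4 0.0016 -0.058 -0.0175; 0.5 5.5 -30.5 3.5 0.0016 -0.058 -0.0175; 0.5 6 -30.5 3.5 0.0016 -0.058 -0.0175; 0.5 0 0 0 0 0 0; 0.5 0 0 0 0 0 0"

```text
time: 28.9
eef_pos: [0.5527, 0.0179, 0.11]
ee_rot: [0.005, 0.995, 0.05, -0.087]
wrist_force: [0.3, 0.5, 0.4]
width: 0.5
gripper_force: 0.0
```

```bash
python3 - <<'E'
from h import *
st()
im=cam('wrist'); P=cloud(im); hsv=cv2.cvtColor(im['frame'],cv2.COLOR_RGB2HSV).astype(int); H,S=hsv[...,0],hsv[...,1]
m=((H<9)|(H>172))&(S>120)&(P[...,2]<.025)&(abs(P[...,0]-.56)<.12)&(abs(P[...,1]-.02)<.06); Q=P[m]
hd=Q[(Q[:,2]<.0115)&(Q[:,0]>.585)]; print(m.sum(),cv2.minAreaRect((hd[:,:2]*1000).astype(np.float32)),np.median(hd[:,2]))
for l in ['coral','coral_heel','coral_tip']: print(l,[(round(d['score'],2),np.round(d['at'],4).tolist()) for d in eyes.place_of('wrist',l)[:2]])
plan([.5585,.0203,.0245],t2(.098,-np.radians(10)),4)
E
```

```text
{'time': 28.9, 'qpos': [-0.0016, 0.3991, 1.9914, -0.0225, 0.9252, 1.4845], 'dq': [-0.0129, -0.0067, 0.0073, -0.0007, -0.001, 0.0005], 'joint_efforts': [1.4554, -66.8274, -33.4873, 0.0251, 0.5018, 0.0148], 'eef_pos': [0.5527, 0.0179, 0.11], 'ee_rot': [0.0046, 0.9949, 0.0497, -0.0872], 'wrist_force': [0.3197, 0.4503, 0.366], 'wrist_torque': [-0.0809, 0.1254, -0.0026], 'gripper_force': 0.0, 'width': 0.5}
6708 ((610.8630981445312, 25.18804931640625), (56.20355987548828, 49.52476119995117), 5.488637447357178) 0.008668383005633565
coral [(0.94, [0.5617, 0.0191, -0.0006])]
coral_heel [(0.68, [0.4766, 0.0092, -0.0004])]
coral_tip [(0.76, [0.4433, -0.0313, 0.0021]), (0.73, [0.6375, 0.0231, 0.0071])]
[5.2, -0.6, 20.8, 0.0001, 0.0001, 0.0002]
[5.2, -0.6, 20.8, 0.0001, 0.0001, 0.0002]
[5.2, -0.6, 20.8, 0.0001, 0.0001, 0.0002]
[5.2, -0.6, 20.8, 0.0001, 0.0001, 0.0002]
--
```

Emit:
carry_out --commands "0.5 5.5 -0.5 21 0 0 0; 0.5 5.5 -0.5 21 0 0 0; 0.5 5.5 -0.5 21 0 0 0; 0.5 5 -0.5 20 0 0 0; 0.5 0 0 0 0 0 0; 0.15 0 0 0 0 0 0; 0.15 0 0 0 0 0 0; 0.15 0 0 0 0 0 0; 0.15 0 0 0 0 0 0; 0.15 0 0 0 0 0 0; 0.15 0 0 0 0 0 0" --squeeze 25

```text
time: 30.48
eef_pos: [0.5594, 0.0208, 0.0247]
ee_rot: [0.005, 0.995, 0.05, -0.087]
wrist_force: [-0.9, 0.5, 2.8]
width: 0.238
gripper_force: 25.0
```

```bash
python3 - <<'E'
from h import *
st(); s=r.get_state(); d=np.radians(10); p=s['eef_pos']
a=plan([p[0],p[1],.15],t2(.098,-d),4); a=plan(LR+.1*BN,t2(BY,T30-d),10,*a); plan(LR+.05*BN,t2(BY,T30-d),2,*a)
E
```

```text
{'time': 30.475, 'qpos': [0.0032, 0.5499, 1.9762, -0.0241, 0.7898, 1.4927], 'dq': [0.0013, -0.001, -0.0009, 0.0009, -0.0005, 0.0022], 'joint_efforts': [0.0357, -72.6042, -27.0591, 0.0045, 0.2211, -0.0078], 'eef_pos': [0.5594, 0.0208, 0.0247], 'ee_rot': [0.0045, 0.9949, 0.0497, -0.0873], 'wrist_force': [-0.8648, 0.5179, 2.7604], 'wrist_torque': [-0.0628, 0.2365, 0.0172], 'gripper_force': 25.0004, 'width': 0.2378}
[-5.5, 0.0, -30.8, 0.0002, 0.0001, 0.0004]
[-5.5, 0.0, -30.8, 0.0002, 0.0001, 0.0004]
[-5.4, 0.0, -30.8, 0.0002, 0.0001, 0.0004]
[-5.4, 0.0, -30.8, 0.0002, 0.0001, 0.0004]
--
[-7.8, 37.8, 1.4, -0.0014, 0.0523, 0.0155]
[-7.2, 37.9, 1.1, -0.0014, 0.0523, 0.0155]
[-6.7, 38.0, 0.8, -0.0014, 0.0523, 0.0155]
[-6.1, 38.1, 0.5, -0.0014, 0.0523, 0.0155]
[-5.6, 38.2, 0.2, -0.0014, 0.0523, 0.0155]
[-5.0, 38.3, 0.0, -0.0014, 0.0523, 0.0155]
[-4.4, 38.4, -0.2, -0.0014, 0.0523, 0.0155]
[-3.8, 38.4, -0.3, -0.0014, 0.0523, 0.0155]
[-3.1, 38.5, -0.5, -0.0014, 0.0523, 0.0155]
[-2.5, 38.5, -0.6, -0.0014, 0.0523, 0.0155]
--
[4.3, 0.0, 24.6, 0.0, 0.0, 0.0]
[4.3, 0.0, 24.6, 0.0, 0.0, 0.0]
--
```

Emit:
carry_out --commands "0.15 -5.5 0 -31 0 0 0; 0.15 -5.5 0 -31 0 0 0; 0.15 -5.5 0 -31 0 0 0; 0.15 -5.5 0 -30.5 0 0 0; 0.15 -8 38 1.5 -0.0014 0.0523 0.0155; 0.15 -7 38 1 -0.0014 0.0523 0.0155; 0.15 -6.5 38 1 -0.0014 0.0523 0.0155; 0.15 -6 38 0.5 -0.0014 0.0523 0.0155; 0.15 -5.5 38 0 -0.0014 0.0523 0.0155; 0.15 -5 38.5 0 -0.0014 0.0523 0.0155; 0.15 -4.5 38.5 0 -0.0014 0.0523 0.0155; 0.15 -4 38.5 -0.5 -0.0014 0.0523 0.0155"

```text
time: 31.98
eef_pos: [0.5262, -0.2879, 0.1498]
ee_rot: [0.005, 0.992, -0.012, 0.123]
wrist_force: [0.8, -0.2, -1.3]
width: 0.241
gripper_force: 25.0
```

Emit:
carry_out --commands "0.15 -3 38.5 -0.5 -0.0014 0.0523 0.0155; 0.15 -2.5 38.5 -0.5 -0.0014 0.0523 0.0155; 0.15 0 0 0 0 0 0; 0.15 4.5 0 24 0 0 0; 0.15 4 0 22 0 0 0; 0.15 0 0 0 0 0 0; 0.15 0 0 0 0 0 0; 0.15 0 0 0 0 0 0"

```text
time: 32.98
eef_pos: [0.5423, -0.3648, 0.1102]
ee_rot: [0.005, 0.984, -0.026, 0.174]
wrist_force: [0.3, 0.3, 0.0]
width: 0.24
gripper_force: 25.0
```

```bash
python3 chk.py R coral d_; python3 - <<'E'
from h import *
im=cam('wrist'); P=cloud(im)-LR; B=np.stack([P@BX,P@BYv,P@BN],-1)*1000; hsv=cv2.cvtColor(im['frame'],cv2.COLOR_RGB2HSV).astype(int); H,S,V=[hsv[...,i] for i in range(3)]
m=(V<125)&(S>60)&((H<20)|(H>170))&(B[...,0]>25)&(B[...,0]<90)&(B[...,1]>-60)&(B[...,1]<160)&(B[...,2]>-5)&(B[...,2]<18)
k,lab,sts,cen=cv2.connectedComponentsWithStats(m.astype(np.uint8))
for i in range(1,k):
    if sts[i,4]>40: Q=B[lab==i]; print(sts[i,4],cen[i].round(),'x',np.percentile(Q[:,0],[2,98]).round(1),'y',np.percentile(Q[:,1],[2,50,98]).round(1),'z',np.percentile(Q[:,2],[2,98]).round(1))
E
```

```text
{'time': 32.975, 'qpos': [-0.7073, 0.3982, 2.0224, 0.4628, 0.4826, 0.5308], 'dq': [-0.0009, 0.0024, -0.0019, 0.0027, -0.0025, -0.0004], 'joint_efforts': [0.2098, -67.4729, -33.2852, 0.4949, -0.5764, 0.0245], 'eef_pos': [0.5423, -0.3648, 0.1102], 'ee_rot': [0.0054, 0.9844, -0.0264, 0.1739], 'wrist_force': [0.2984, 0.2711, 0.0197], 'wrist_torque': [-0.0019, 0.4323, -0.0334], 'gripper_force': 24.9999, 'width': 0.2402}
TCP in lane mm [np.float64(1.6), np.float64(-0.4), np.float64(53.8)] roterr [-0.0006  0.0006 -0.0024]
wrist coral 0.66 [np.float64(2.1), np.float64(100.9), np.float64(0.8)]
wrist coral_tip 0.59 [np.float64(79.6), np.float64(-1.9), np.float64(34.0)]
wrist 12600 x [-35.9  81.1] y [-23.1  24.9] head y [-22.6  24.5] headz 37.65122427859113 handle z 47.39558897546923
scene coral 0.77 [np.float64(0.2), np.float64(-6.1), np.float64(29.0)]
scene coral_heel 0.83 [np.float64(-293.3), np.float64(339.9), np.float64(97.7)]
scene coral_tip 0.95 [np.float64(78.0), np.float64(2.0), np.float64(28.8)]
scene 334 x [-73.9  82.2] y [-18.4  26.8] head y [-18.   26.6] headz 37.82687520179754 handle z 40.01366174837976
top coral 0.98 [np.float64(5.2), np.float64(2.7), np.float64(28.0)]
top coral_heel 0.69 [np.float64(-297.9), np.float64(339.0), np.float64(97.8)]
top coral_tip 0.85 [np.float64(-155.9), np.float64(333.5), np.float64(20.5)]
top 524 x [-77.  79.] y [-24.6  24.3] head y [-23.3  24.1] headz 37.750360146901386 handle z 47.27038743524368
1077 [ 98. 121.] x [45.6 74.5] y [132.4 133.7 138.9] z [ 1.4 13.2]
429 [208. 121.] x [45.5 74.7] y [68.8 69.3 73.6] z [ 1.  12.8]
258 [269. 123.] x [45.5 74.7] y [30.  32.5 35.1] z [ 5.5 13.2]
251 [378. 124.] x [45.3 74.8] y [-34.  -31.  -28.6] z [ 5.7 13.4]
```

View pics/d_wrist.png

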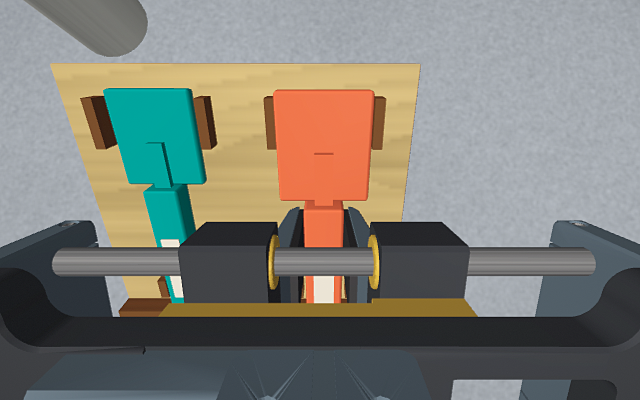

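The wrist view shows the coral head at (322,145) between its guides at (269,123) and (378,124). Teal lies in the left lane at (155,135).

Emit:
carry_out --commands "0.15 0.5 0 10 0 0 0; 0.15 1 0 10 0 0 0; 0.15 1 0 6 0 0 0; 0.15 0.5 0 2 0 0 0; 0.15 0 0 0 0 0 0; 0.15 0 0 0 0 0 0"

```text
time: 34.38
eef_pos: [0.5547, -0.3655, 0.0842]
ee_rot: [0.005, 0.984, -0.027, 0.174]
wrist_force: [0.6, 0.4, -1.0]
width: 0.242
gripper_force: 25.0
```

Emit:
carry_out --commands "0.15 0 0 0.6 0 0 0; 0.15 0 0 0.3 0 0 0; 0.15 0 0 0 0 0 0"

```text
time: 34.75
eef_pos: [0.5549, -0.3656, 0.0835]
ee_rot: [0.005, 0.984, -0.027, 0.174]
wrist_force: [-3.5, 1.5, 5.1]
width: 0.236
gripper_force: 25.0
```

```bash
python3 chk.py R coral e_
```

```text
{'time': 34.75, 'qpos': [-0.6944, 0.456, 2.0023, 0.492, 0.4459, 0.5094], 'dq': [0.0008, 0.0004, 0.0015, -0.0, -0.0003, -0.0013], 'joint_efforts': [0.7158, -68.0699, -31.8415, 0.5708, -0.9174, 0.0097], 'eef_pos': [0.5549, -0.3656, 0.0835], 'ee_rot': [0.0051, 0.9844, -0.0266, 0.1736], 'wrist_force': [-3.4698, 1.4511, 5.1368], 'wrist_torque': [0.1448, 0.6789, 0.0982], 'gripper_force': 25.001, 'width': 0.2361}
TCP in lane mm [np.float64(-0.9), np.float64(-0.4), np.float64(24.3)] roterr [-0.0002  0.0001 -0.0021]
wrist coral 0.78 [np.float64(-2.4), np.float64(1.4), np.float64(-1.1)]
wrist coral_heel 0.52 [np.float64(77.4), np.float64(101.3), np.float64(1.8)]
wrist coral_tip 0.78 [np.float64(79.7), np.float64(-2.4), np.float64(4.8)]
wrist 12550 x [-38.3  78.7] y [-23.   24.7] head y [-22.7  24.3] headz 8.1290008361822 handle z 17.97536073298397
scene coral 0.58 [np.float64(-227.6), np.float64(332.1), np.float64(61.2)]
scene coral_heel 0.59 [np.float64(-297.0), np.float64(338.8), np.float64(98.8)]
scene coral_tip 0.62 [np.float64(77.7), np.float64(2.6), np.float64(-3.2)]
scene 288 x [-74.7  79.5] y [-18.8  26.2] head y [-18.5  26. ] headz 8.591584593578292 handle z 11.355159771318883
top coral 0.75 [np.float64(-227.3), np.float64(337.0), np.float64(58.4)]
top coral_heel 0.82 [np.float64(-79.9), np.float64(-0.6), np.float64(1.8)]
top coral_tip 0.77 [np.float64(-156.7), np.float64(330.9), np.float64(17.4)]
top 492 x [-80.6  77.1] y [-23.8  28.3] head y [-23.3  26.2] headz 9.042722446040935 handle z 18.425820608688504
```

In contact with the board. Release and back off.

Emit:
carry_out --commands "0.42 0 0 0 0 0 0; 0.42 0 0 0 0 0 0; 0.42 0 0 0 0 0 0; 0.42 -2 0 -10 0 0 0; 0.42 -5 0 -28 0 0 0; 0.42 -7 0 -40 0 0 0; 0.42 -7 0 -40 0 0 0; 0.42 -7 0 -40 0 0 0; 0.42 0 0 0 0 0 0; 0.42 0 0 0 0 0 0"

```text
time: 36.6
eef_pos: [0.4745, -0.361, 0.222]
ee_rot: [0.005, 0.984, -0.027, 0.174]
wrist_force: [0.4, 0.3, -0.0]
width: 0.421
gripper_force: 0.0
```

```bash
python3 chk.py R coral f_; python3 chk.py L teal g_ | grep -v qpos; python3 - <<'E'
from h import *
im=cam('top')
for l in ['jam_jar','dispenser','bowl','ejector_tab','sleeve']: print(l,[(round(d['score'],2),np.round(d['at'],3).tolist()) for d in eyes.place_of('top',l)[:1]])
E
```

```text
{'time': 36.6, 'qpos': [-0.7851, 0.1431, 2.0956, 0.3742, 0.6723, 0.5724], 'dq': [0.0074, 0.0234, -0.0011, 0.0008, -0.002, -0.001], 'joint_efforts': [-0.498, -55.6118, -40.8874, 0.6144, -0.5771, 0.0222], 'eef_pos': [0.4745, -0.361, 0.222], 'ee_rot': [0.0052, 0.9844, -0.0266, 0.1736], 'wrist_force': [0.3734, 0.254, -0.0066], 'wrist_torque': [-0.0938, 0.3662, 0.067], 'gripper_force': 0.0, 'width': 0.4206}
TCP in lane mm [np.float64(-1.3), np.float64(-0.3), np.float64(184.6)] roterr [-0.0003  0.     -0.002 ]
wrist coral 0.71 [np.float64(-3.0), np.float64(4.1), np.float64(1.4)]
wrist coral_heel 0.89 [np.float64(-84.7), np.float64(-3.4), np.float64(-1.2)]
wrist coral_tip 0.93 [np.float64(84.3), np.float64(-1.8), np.float64(1.2)]
wrist 4139 x [-76.8  78.3] y [-22.8  24.6] head y [-22.5  24.3] headz 8.1792495305185 handle z 17.9879538284762
scene coral 0.9 [np.float64(-227.4), np.float64(331.6), np.float64(62.9)]
scene coral_heel 0.81 [np.float64(-292.7), np.float64(340.9), np.float64(96.6)]
scene coral_tip 0.61 [np.float64(78.0), np.float64(-1.4), np.float64(-0.7)]
scene 377 x [-75.1  80. ]
[... 909 characters left out ...]
, np.float64(-1.0)]
scene teal_heel 0.73 [np.float64(-84.0), np.float64(0.6), np.float64(1.6)]
scene teal_tip 0.76 [np.float64(79.5), np.float64(-5.1), np.float64(2.4)]
top teal 0.95 [np.float64(2.5), np.float64(-2.8), np.float64(-1.9)]
top teal_heel 0.91 [np.float64(-81.8), np.float64(1.1), np.float64(-0.8)]
top teal_tip 0.91 [np.float64(78.9), np.float64(1.4), np.float64(-1.5)]
top 502 x [-75.9  76.4] y [-22.3  22.5] head y [-22.1  22.4] headz 8.949011293395738 handle z 18.749252950748104
jam_jar [(0.76, [0.764, 0.169, -0.003])]
dispenser [(0.81, [0.758, -0.175, 0.002])]
bowl [(0.59, [0.643, -0.26, 0.099])]
ejector_tab [(0.63, [0.573, 0.278, 0.066])]
sleeve [(0.58, [0.551, 0.276, -0.002])]
```

View pics/f_wrist.png

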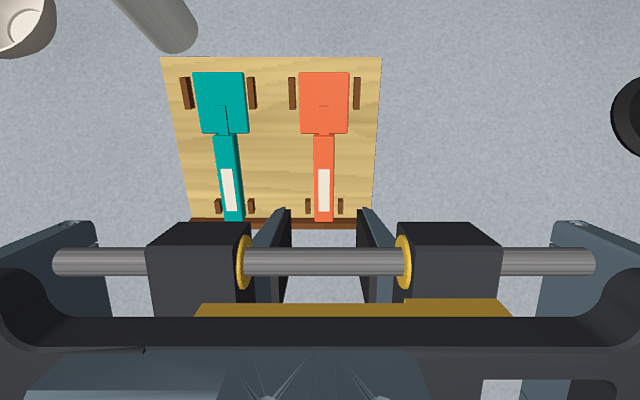

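The final view shows teal at (228,145) and coral at (323,145), both flat with the head between its guides and the handle just above the lip. The slide is back at rest and the gripper is clear.

```bash
python3 -c "
from plant import job_done
print(job_done())"
```

```text
the job is handed in; nothing more can be done
None
```

The job is handed in at about 37 s of the 72 s allowed: the ejector was pushed to its stop and sprang back, teal lies in the left lane and coral in the right (flat side down, head uphill between the guides, handle end just above the lip), and the jar and dispenser measured unmoved, while the bowl was not re-measured at the end but nothing went near it.

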